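# Right the toppled dye pot and clamp its cover down crosswise

### The job

The sample dye pot has been knocked over. Stand it upright, set its square foot gently down inside the holding plate so that it cannot turn, and let go; then turn its four red cover knobs clockwise to their stops in crosswise order: any knob first, then the one diagonally opposite, then the remaining two. Do not disturb the flask, the beaker or the dye jar.

Things in the scene. Friction and masses are not known exactly. Their poses are not given: they have to be found in the camera images.
- pot: steel pot, 0.6 kg, 175 mm tall, lying on its side at the start, axis level 46 mm above the bench. Origin on its axis, z from foot to cover. In mm along z: square foot 92 x 92 (sides along x and y) -60 to -50; body 64 diameter to 28; flange and cover to 50, 86 diameter, its four diagonal lugs reach 59 from the axis; black square lifting stem 22 x 22 to 106, its head to 115. Same every quarter turn
- stem (a point): on the pot's axis, 40 mm above the cover, 16 mm below the underside of the stem's head: a good height to grip the stem across two of its flat sides, which lie along the pot's x and y
- foot (a point): centre of the underside of the pot's square foot
- holder: holding plate screwed to the bench, 150 x 150 x 6 mm, sides along its x and y. Along each side a steel bar 72 mm long stands 10 mm above the plate; between the bars lies a square nest 97 mm wide (2.4 mm play each side of the foot, which lets the pot turn 0.06 rad either way) with bevelled edges. The foot may go in at any quarter turn. Origin on the bench under the nest's centre
- nest (a point): centre of the nest's floor, 6 mm above the bench, where the middle of the foot's underside comes to rest
- knob_1 (a joint): angle of clamp knob 1 (rad), on the lug in the pot's +x +y direction, 44 mm from the axis. 0: red bar radial; grows clockwise seen from above the cover; 1.571: tight at its stop, bar square across the radius. Starts loose, 0.35 to 0.8; stays where left; takes 0.1 N m. Bar 26 mm long, 9 thick, from 12 to 30 mm above the cover
- knob_2 (a joint): the same for knob 2, in the pot's -x +y direction (opposite knob 4)
- knob_3 (a joint): the same for knob 3, in the pot's -x -y direction (opposite knob 1)
- knob_4 (a joint): the same for knob 4, in the pot's +x -y direction (opposite knob 2)
- knob_1_grip (a point): on the axis of knob 1, 24 mm above the cover: the height to grip its bar. x along the bar, z away from the cover, and so for the others
- knob_2_grip (a point): the same point of knob 2
- knob_3_grip (a point): the same point of knob 3
- knob_4_grip (a point): the same point of knob 4
- conical_flask: glass conical flask, 65 mm wide, 105 mm tall, standing; origin under its centre; leave alone
- beaker_150: glass beaker, 68 mm wide, 80 mm tall, standing; origin under its centre; leave alone
- dye_jar_3: small white jar with a black cap, 48 mm wide, 70 mm tall, standing; origin under its centre; leave alone

How it is judged:
By the outcome, as a careful person would: the job done as asked, in the order asked, and still so for the second after the job is handed in, with the robot touching nothing.
It also fails if it takes over 72 s, if anything falls off the work surface, if the arm or the gripper's body presses on something with over 40 N, if the wrist force passes 120 N, or if a joint passes its speed limit or range.

### The arm

A 6-joint arm with a two-finger parallel gripper is mounted at the origin on a cart in front of the work surface, level with it; the furniture and walls round the work are solid. World frame = base frame: x ahead of the robot, y to its left, z up, the work surface at z = 0. Lengths are in m, angles in rad, forces in N, time in s.
With the tool pointing down it reaches from about 0.375 to 0.9 m from the base axis. Payload 3.1 kg.
Tool frame: the origin (TCP) lies at the very end of the fingers, on their centre line; the grasp point (between the pads) lies 19 mm behind it; z points along the fingers, y is the direction in which the jaws open and shut (so a half turn about z gives the same grasp; the last joint's range is limited). The gripper opens to 87 mm and grips with 3 to 60 N. Pads are 19 mm wide; open, the fingers measure 117 mm over their backs; the gripper's body (75 mm by 190 mm) begins 51 mm behind the grasp point.
Start: joints at [1.169, 0.527, 1.433, -0, 1.181, -0.178], TCP at [0.138, 0.61, 0.223] pointing down, gripper open.
Joint ranges: [-3.08, 3.08], [-0.75, 2.2], [0.22, 2.44], [-1.43, 4.57], [0, 2.65], [-2.85, 2.85]. Speed limits (rad/s): [2.79, 2.79, 3.14, 3.14, 3.14, 3.14].

### API

Orientations are given as a unit quaternion [x, y, z, w].
In Python, from rig import robot, optics gives the robot as it stands.
- The arm moves only by the shell command python3 -m inch 'ROWS' [FORCE]. ROWS is JSON, a list of rows, each an object of numbers: "ax", "ay", "az": the turn, a rotation vector about the tool's x, y, z in rad; "dx", "dy", "dz": the shift along the tool's x, y, z in mm; "gripper": the opening in per cent of the stroke, from 0 (shut) to 100 (fully open). In form: [{"ax": .., "ay": .., "az": .., "dx": .., "dy": .., "dz": .., "gripper": ..}, ...]. A call has 1 to 8 rows; each row shifts and turns the commanded pose from where the row before left it, along the tool's axes as they then stand; what a row does not reach is not made up. A row lasts 1/10 s, in which the tool goes at most 50 mm and 8.59 degrees, less where a joint would pass 70% of its speed; a pose out of reach is approached as far as the arm can. A call with a gripper value outside its range is refused whole. The fingers move at their own pace and stop on an object; FORCE is the grip in N (left out, the last holds). Time passes only in rows, so rows that do not move let the fingers close. It gives the time, the measured TCP pose, the force and the opening at its end, in the units of the state.
- robot.get_obs(): the state, without advancing time (a new reading comes with each control period).
- optics.camera(name): name is "scene" or "top" or "wrist"; returns a dict with "img" (480x640x3 uint8, red, green, blue), "depth" (480x640 float32, m along the optical axis (not along the pixel's ray), 0 where there is no reading), "camera_matrix" (3x3 intrinsics, pixels), "k1" (the pictures are not rectified: a ray, as slopes to the right and down, at radius r is drawn at 1 + k1 r^2 times it, then the intrinsics apply), "position" and "attitude" of the camera in the world. Camera axes: x right, y up, looking along -z (the intrinsics and any distortion apply to the point x, -y, -z); pixel columns grow to the right and rows downward; lengths in m; the calibration is good to about 2 mm. A picture is of the moment at which its call begins.
- robot.hand_in(): hands the job in, once; it reports no verdict.
The state is a dict: "time": time; "q": joint angles; "joint_velocities": joint speeds; "joint_torque": joint torques, N m; "position": TCP position; "tool_rot": TCP orientation; "ft_force": force on the tool from outside, world axes, zero at the start; "moment": the same for the moment, N m; "grip_width": finger opening in m.
Only numpy, scipy, OpenCV 4.12 (cv2) and the standard library are available. Lean on these libraries where they do the work, as an engineer would, in place of code of your own. Each camera call takes 0.05 s, during which the arm holds its last target.

## Working session

There is one attempt and no reset: what is moved stays moved. The work goes in short steps, Python scripts to look and compute and a shell command to move; the robot and the scene stay as the last step left them, time stands still between calls to the robot, and variables do not carry over. Pictures are saved under pics/ and viewed, and the job is handed in when it is done.

```bash
ls; mkdir -p pics; cat > h.py <<'E'
import numpy as np, cv2
from scipy.spatial.transform import Rotation as R
from rig import robot, optics
def cam(n):
    c=optics.camera(n); return c
def save(c,name,crop=None,scale=1):
    im=c["img"][:,:,::-1].copy()
    if crop: 
        x0,y0,x1,y1=crop; im=im[y0:y1,x0:x1]
    if scale!=1: im=cv2.resize(im,None,fx=scale,fy=scale,interpolation=cv2.INTER_CUBIC)
    cv2.imwrite("pics/"+name,im)
def Rc(c):
    a=np.array(c["attitude"]); return R.from_quat(a).as_matrix() if a.size==4 else a.reshape(3,3)
def rays(c,px):
    px=np.array(px,float).reshape(-1,1,2)
    K=np.array(c["camera_matrix"]); k=c["k1"]
    u=cv2.undistortPoints(px,K,np.array([k,0,0,0],float))[:,0]
    return u
def onplane(c,px,z):
    u=rays(c,px); d=np.c_[u[:,0],-u[:,1],-np.ones(len(u))]@Rc(c).T
    p=np.array(c["position"]); t=(z-p[2])/d[:,2]
    return p+d*t[:,None]
def pts(c,px):
    u=rays(c,px); px=np.array(px).reshape(-1,2).astype(int)
    z=c["depth"][px[:,1],px[:,0]]
    return np.array(c["position"])+(np.c_[u[:,0],-u[:,1],-np.ones(len(u))]*z[:,None])@Rc(c).T, z
def proj(c,P):
    P=np.array(P,float).reshape(-1,3); q=(P-np.array(c["position"]))@Rc(c)
    x=q[:,0]/-q[:,2]; y=-q[:,1]/-q[:,2]; r=x*x+y*y; f=1+c["k1"]*r
    K=np.array(c["camera_matrix"])
    return np.c_[K[0,0]*x*f+K[0,2],K[1,1]*y*f+K[1,2]]
E
python3 - <<'E'
from h import *
for n in ("scene","top","wrist"):
    c=cam(n); save(c,n+"0.png"); print(n,c["position"],c["attitude"],c["k1"],c["camera_matrix"])
print(robot.get_obs())
E
```

```text
pics
scene [-0.02941915 -0.87083583  0.52199281] [ 0.51259594 -0.18711754 -0.28157378  0.78927095] -0.10139328943923112 [[456.33729135   0.         315.66929518]
 [  0.         456.33729135 239.69551885]
 [  0.           0.           1.        ]]
top [ 0.46785102 -0.13265122  1.29394991] [-0.02965411  0.03714858  0.70960881 -0.70299072] 0.046312066268746725 [[592.03871156   0.         315.60635053]
 [  0.         592.03871156 243.05110945]
 [  0.           0.           1.        ]]
wrist [0.05540829 0.6276471  0.38367722] [-0.12132798 -0.09581246  0.61717066  0.77149197] -0.035695112023791185 [[416.97202214   0.         325.20571266]
 [  0.         416.97202214 233.50713234]
 [  0.           0.           1.        ]]
{'time': 0.15, 'q': array([ 1.16951196e+00,  5.28221707e-01,  1.43360991e+00,  1.58491911e-06,
        1.18138965e+00, -1.78483221e-01]), 'joint_velocities': array([-0.00039656, -0.00230442, -0.00274157,  0.00061096,  0.0012387 ,
       -0.00012542]), 'joint_torque': array([ 2.05582764e-04, -4.40432775e+01, -1.76841635e+01,  6.33389549e-02,
        5.53195691e-02, -9.97432630e-05]), 'position': array([0.13784066, 0.60903853, 0.22181481]), 'tool_rot': array([ 1.11170561e-01,  9.93801008e-01, -7.80119488e-04, -2.33463700e-04]), 'ft_force': array([0.06830718, 0.82936189, 0.59644897]), 'moment': array([-0.01026699,  0.03293151, -0.03001718]), 'grip_width': 0.08678727954086916}
```

View pics/scene0.png

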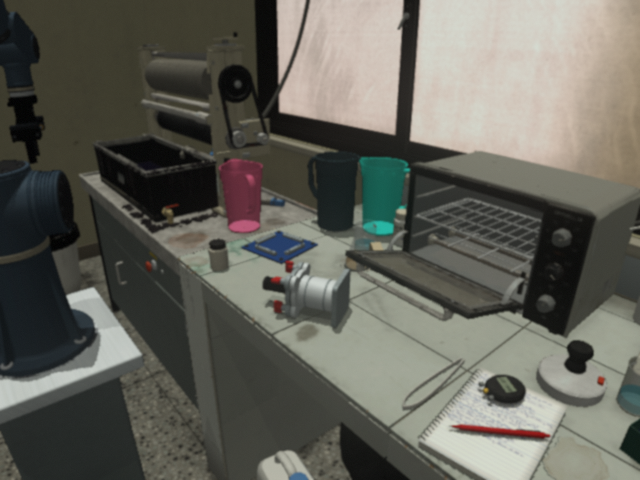

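View pics/top0.png

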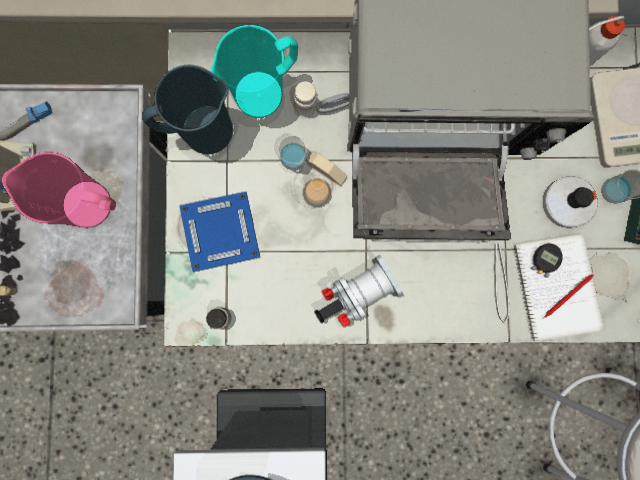

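View pics/wrist0.png

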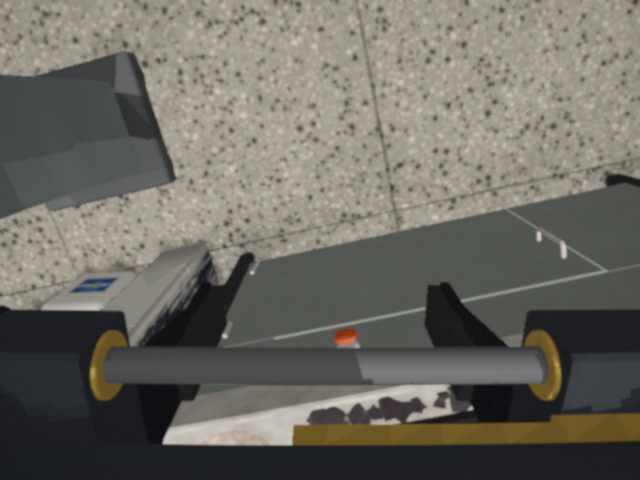

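```bash
python3 - <<'E'
from h import *
c=cam("top"); save(c,"top1.png",(160,130,420,340),3)
s=cam("scene"); save(s,"scene1.png",(190,200,390,350),4)
for n,p,z in (("holder",(219,231),.006),("pot",(360,290),.046),("jar",(219,318),.07),("obj1",(293,155),.1),("obj2",(317,192),.08),("oven",(430,195),.05),("dark jug",(195,110),.1)):
    print(n,onplane(c,[p],z),pts(c,[p]))
E
```

```text
holder [[0.61817765 0.06373124 0.006     ]] (array([[0.61817977, 0.063734  , 0.00598189]]), array([1.2941605], dtype=float32))
pot [[ 0.48612835 -0.2388213   0.046     ]] (array([[ 0.48563207, -0.23593845,  0.0798857 ]]), array([1.2113943], dtype=float32))
jar [[0.43163604 0.05284417 0.07      ]] (array([[0.43160714, 0.05299218, 0.06902336]]), array([1.2139256], dtype=float32))
obj1 [[ 0.76284246 -0.10128339  0.1       ]] (array([[ 0.78271183, -0.09917058,  0.01958058]]), array([1.2979379], dtype=float32))
obj2 [[ 0.68929629 -0.15004238  0.08      ]] (array([[ 0.69135021, -0.15020368,  0.06874052]]), array([1.240946], dtype=float32))
oven [[ 0.68619966 -0.39075292  0.05      ]] (array([[ 0.68117909, -0.38481829,  0.07860262]]), array([1.2327567], dtype=float32))
dark jug [[0.85803727 0.09946883 0.1       ]] (array([[0.88733889, 0.11690023, 0.01033856]]), array([1.3146231], dtype=float32))
```

View pics/top1.png

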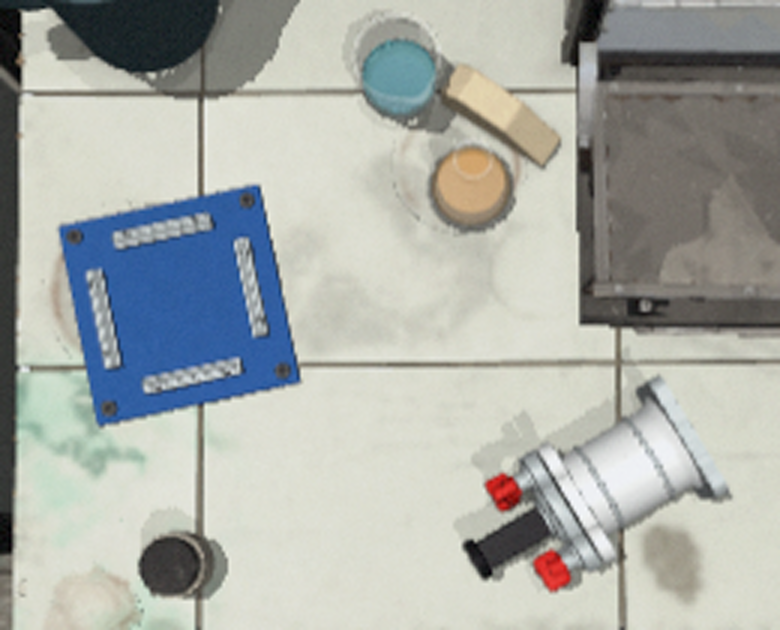

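View pics/scene1.png

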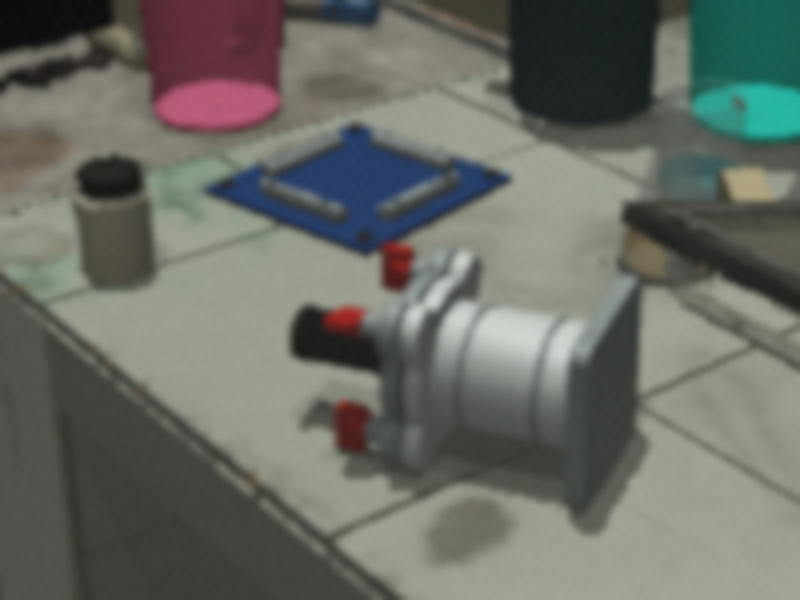

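```bash
python3 - <<'E'
from h import *
c=cam("top"); 
v,u=np.mgrid[235:340,300:420]; px=np.c_[u.ravel(),v.ravel()]
P,z=pts(c,px); im=c["img"][px[:,1],px[:,0]].astype(int)
# stem: dark & z .045-.07
m=(im.max(1)<70)&(P[:,2]>.045)&(P[:,2]<.07)
S=P[m]; print(len(S),S.mean(0),S[:,2].min(),S[:,2].max())
B=P[(P[:,2]>.02)]; print(len(B))
def ax(S):
    w,V=np.linalg.eigh(np.cov(S[:,:2].T)); d=V[:,-1]; d=d*(1 if d[1]>0 else -1); return d
print("stem dir",ax(S))
# body ridge: bright high z ~.078; use body+flange
Bd=P[(P[:,2]>.035)&(im.max(1)>=70)]
for d in (ax(S),):
    for a in np.deg2rad(np.arange(-4,4.1,2)):
        dd=R.from_euler('z',a).as_matrix()[:2,:2]@d; n=np.array([-dd[1],dd[0]])
        t=B[:,:2]@dd; q=B[:,:2]@n
        tt=[]
        for lo in np.arange(t.min(),t.max(),.01):
            s=q[(t>=lo)&(t<lo+.01)]
            if len(s)>5: tt.append((round((lo-t.min())*1e3),round((s.min()+s.max())/2*1e3,1),round(np.ptp(s)*1e3)))
        print(np.rad2deg(a),t.min(),t.max(),tt)
# holder
h=cv2.cvtColor(c["img"],cv2.COLOR_RGB2HSV)
mk=cv2.inRange(h,(105,120,40),(130,255,255)); mk[:,:160]=0;mk[:180]=0;mk[300:]=0;mk[:,280:]=0
cn=max(cv2.findContours(mk,0,2)[0],key=cv2.contourArea)
w=onplane(c,cn[:,0].astype(float),.006)[:,:2]
r=cv2.minAreaRect((w*1000).astype(np.float32)); print("holder",r, cv2.boxPoints(r))
E
```

```text
278 [ 0.44453088 -0.17205334  0.05664098] 0.04901478902011158 0.06573327223292158
3083
stem dir [-0.49416019  0.86937087]
-4.0 -0.5796632249528539 -0.3184883584455509 [(0, np.float64(-378.7), 16), (10, np.float64(-384.1), 16), (20, np.float64(-389.1), 17), (30, np.float64(-394.5), 15), (40, np.float64(-399.5), 14), (50, np.float64(-404.5), 15), (60, np.float64(-409.0), 14), (70, np.float64(-414.0), 13), (80, np.float64(-358.7), 135), (90, np.float64(-361.1), 141), (100, np.float64(-369.8), 132), (110, np.float64(-372.1), 138), (120, np.float64(-372.4), 139), (130, np.float64(-333.5), 63), (140, np.float64(-332.5), 63), (150, np.float64(-331.2), 64), (160, np.float64(-332.1), 64), (170, np.float64(-329.6), 89), (180, np.float64(-329.6), 91), (190, np.float64(-329.6), 89), (200, np.float64(-325.5), 82), (210, np.float64(-324.4), 83), (220, np.float64(-326.4), 84), (230, np.float64(-325.7), 22), (240, np.float64(-324.8), 22), (250, np.float64(-336.7), 56), (260, np.float64(-326.1), 21)]
-2.0 -0.5922451026898962 -0.32971775594179287 [(0, np.float64(-358.4), 16), (10, np.float64(-364.2), 
[... 2921 characters left out ...]
(-304.7), 139), (120, np.float64(-267.3), 63), (130, np.float64(-268.0), 63), (140, np.float64(-268.7), 63), (150, np.float64(-269.3), 64), (160, np.float64(-269.8), 65), (170, np.float64(-277.5), 77), (180, np.float64(-271.1), 91), (190, np.float64(-272.0), 90), (200, np.float64(-268.7), 83), (210, np.float64(-272.5), 85), (220, np.float64(-269.8), 81), (230, np.float64(-257.8), 55), (240, np.float64(-274.8), 22), (250, np.float64(-289.0), 54), (260, np.float64(-275.2), 29)]
holder ((618.2638549804688, 63.001991271972656), (148.65786743164062, 148.21897888183594), 11.747926712036133) [[530.4027    120.425255 ]
 [560.58105   -24.688955 ]
 [706.125       5.5787277]
 [675.94666   150.69293  ]]
```

```bash
cat >> h.py <<'E'
from scipy.linalg import logm, expm
s_=np.array([-.494,.869,0]); s_/=np.linalg.norm(s_); n_=np.array([-s_[1],s_[0],0]); Z=np.array([0,0,1.])
def pose():
    o=robot.get_obs(); T=np.eye(4); T[:3,:3]=R.from_quat(o["tool_rot"]).as_matrix(); T[:3,3]=o["position"]; return T
def mk(y,z,p,grasp=False):
    y=np.array(y,float);z=np.array(z,float); z/=np.linalg.norm(z); y=y-z*(y@z); y/=np.linalg.norm(y)
    T=np.eye(4); T[:3,:3]=np.c_[np.cross(y,z),y,z]; T[:3,3]=np.array(p)+(.019*z if grasp else 0); return T
def plan(T,N,T0=None):
    T0=pose() if T0 is None else T0
    D=np.linalg.inv(T0)@T
    r=R.from_matrix(D[:3,:3]).as_rotvec()
    L=np.real(logm(D)); E=expm(L/N); v=R.from_matrix(E[:3,:3]).as_rotvec()
    print("rel mm",np.round(D[:3,3]*1e3,1),"rot",np.round(r,3),"| row x%d"%N,"d",np.round(E[:3,3]*1e3,1),"a",np.round(v,4))
    return T
E
python3 - <<'E'
from h import *
o=robot.get_obs();print(o["position"])
A=plan(mk(-n_,-Z,(.42,.25,.28)),12)
al=np.deg2rad(30); d=-s_*np.sin(al)-Z*np.cos(al)
stem=s_*(-.3644)+n_*(-.3014)+Z*.046
print(stem)
B=plan(mk(-n_,d,stem-d*.13,True),12,A)
C=plan(mk(-n_,d,stem,True),4,B)
print(A,B,C)
E
```

```text
[0.13799511 0.60932148 0.22219324]
rel mm [-354.4 -288.2  -57.6] rot [-0.001  0.     0.831] | row x12 d [-37.4 -11.6  -4.8] a [-0.0001  0.      0.0693]
[ 0.44210774 -0.1678394   0.046     ]
rel mm [-318.7 -187.3  137.9] rot [ 0.    -0.524 -0.   ] | row x12 d [-23.3 -15.6  17.7] a [ 0.     -0.0436 -0.    ]
rel mm [  0.   0. 130.] rot [ 0.  0. -0.] | row x4 d [-0.  -0.  32.5] a [0. 0. 0.]
[[-0.49419846  0.86934911 -0.          0.42      ]
 [ 0.86934911  0.49419846 -0.          0.25      ]
 [ 0.          0.         -1.          0.28      ]
 [ 0.          0.          0.          1.        ]] [[-4.27988421e-01  8.69349114e-01  2.47099230e-01  4.14679727e-01]
 [ 7.52878417e-01  4.94198461e-01 -4.34674557e-01 -1.19590525e-01]
 [-5.00000000e-01 -8.26460309e-18 -8.66025404e-01  1.42128820e-01]
 [ 0.00000000e+00  0.00000000e+00  0.00000000e+00  1.00000000e+00]] [[-4.27988421e-01  8.69349114e-01  2.47099230e-01  4.46802627e-01]
 [ 7.52878417e-01  4.94198461e-01 -4.34674557e-01 -1.76098218e-01]
 [-5.00000000e-01 -8.26460309e-18 -8.66025404e-01  2.95455173e-02]
 [ 0.00000000e+00  0.00000000e+00  0.00000000e+00  1.00000000e+00]]
```

```bash
python3 -m inch '[{"dx":-37.4,"dy":-11.6,"dz":-4.8,"az":0.0693},{"dx":-37.4,"dy":-11.6,"dz":-4.8,"az":0.0693},{"dx":-37.4,"dy":-11.6,"dz":-4.8,"az":0.0693},{"dx":-37.4,"dy":-11.6,"dz":-4.8,"az":0.0693},{"dx":-37.4,"dy":-11.6,"dz":-4.8,"az":0.0693},{"dx":-37.4,"dy":-11.6,"dz":-4.8,"az":0.0693}]' && python3 -m inch '[{"dx":-37.4,"dy":-11.6,"dz":-4.8,"az":0.0693},{"dx":-37.4,"dy":-11.6,"dz":-4.8,"az":0.0693},{"dx":-37.4,"dy":-11.6,"dz":-4.8,"az":0.0693},{"dx":-37.4,"dy":-11.6,"dz":-4.8,"az":0.0693},{"dx":-37.4,"dy":-11.6,"dz":-4.8,"az":0.0693},{"dx":-37.4,"dy":-11.6,"dz":-4.8,"az":0.0693}]'
python3 - <<'E'
from h import *
o=robot.get_obs();print(o["position"],o["q"],o["time"])
al=np.deg2rad(30); d=-s_*np.sin(al)-Z*np.cos(al)
stem=s_*(-.3644)+n_*(-.3014)+Z*.046
B=plan(mk(-n_,d,stem-d*.13,True),10)
E
```

```text
[0.13799511 0.60932148 0.22219324] [ 1.16947136e+00  5.27882066e-01  1.43307703e+00 -2.21195099e-05
  1.18138930e+00 -1.78489271e-01] 0.3
rel mm [-430.9 -649.7   80.5] rot [ 0.217 -0.493  0.812] | row x10 d [-62.3 -45.4  25. ] a [ 0.0217 -0.0493  0.0812]invalid input
```

```bash
python3 -m inch '[{"ax":0,"ay":0,"az":0.0693,"dx":-37.4,"dy":-11.6,"dz":-4.8,"gripper":100},{"ax":0,"ay":0,"az":0.0693,"dx":-37.4,"dy":-11.6,"dz":-4.8,"gripper":100},{"ax":0,"ay":0,"az":0.0693,"dx":-37.4,"dy":-11.6,"dz":-4.8,"gripper":100},{"ax":0,"ay":0,"az":0.0693,"dx":-37.4,"dy":-11.6,"dz":-4.8,"gripper":100},{"ax":0,"ay":0,"az":0.0693,"dx":-37.4,"dy":-11.6,"dz":-4.8,"gripper":100},{"ax":0,"ay":0,"az":0.0693,"dx":-37.4,"dy":-11.6,"dz":-4.8,"gripper":100}]'
```

```text
time: 0.9
position: [0.3183, 0.4588, 0.2515]
tool_rot: [0.315, 0.949, 0.0, 0.0]
ft_force: [1.3, 0.4, 0.5]
grip_width: 0.0869
```

```bash
python3 -m inch '[{"ax":0,"ay":0,"az":0.0693,"dx":-37.4,"dy":-11.6,"dz":-4.8,"gripper":100},{"ax":0,"ay":0,"az":0.0693,"dx":-37.4,"dy":-11.6,"dz":-4.8,"gripper":100},{"ax":0,"ay":0,"az":0.0693,"dx":-37.4,"dy":-11.6,"dz":-4.8,"gripper":100},{"ax":0,"ay":0,"az":0.0693,"dx":-37.4,"dy":-11.6,"dz":-4.8,"gripper":100},{"ax":0,"ay":0,"az":0.0693,"dx":-37.4,"dy":-11.6,"dz":-4.8,"gripper":100},{"ax":0,"ay":0,"az":0.0693,"dx":-37.4,"dy":-11.6,"dz":-4.8,"gripper":100}]'
python3 - <<'E'
from h import *
o=robot.get_obs();print(o["position"],o["q"],o["time"])
al=np.deg2rad(30); d=-s_*np.sin(al)-Z*np.cos(al)
stem=s_*(-.3644)+n_*(-.3014)+Z*.046
B=plan(mk(-n_,d,stem-d*.13,True),12)
E
```

```text
time: 1.5
position: [0.421, 0.2491, 0.2805]
tool_rot: [0.504, 0.863, 0.0, 0.0]
ft_force: [0.0, -0.6, 0.1]
grip_width: 0.087
[0.42095451 0.24911146 0.28045758] [ 3.05465532e-01  2.71170810e-01  1.69069798e+00 -6.13486160e-05
  1.17891007e+00 -2.08020225e-01] 1.5
rel mm [-318.  -186.7  138.3] rot [-0.    -0.523 -0.004] | row x12 d [-23.2 -15.6  17.7] a [-0.     -0.0436 -0.0003]
```

```bash
python3 -m inch '[{"ax":0,"ay":-0.0436,"az":0,"dx":-23.2,"dy":-15.6,"dz":17.7,"gripper":100},{"ax":0,"ay":-0.0436,"az":0,"dx":-23.2,"dy":-15.6,"dz":17.7,"gripper":100},{"ax":0,"ay":-0.0436,"az":0,"dx":-23.2,"dy":-15.6,"dz":17.7,"gripper":100},{"ax":0,"ay":-0.0436,"az":0,"dx":-23.2,"dy":-15.6,"dz":17.7,"gripper":100},{"ax":0,"ay":-0.0436,"az":0,"dx":-23.2,"dy":-15.6,"dz":17.7,"gripper":100},{"ax":0,"ay":-0.0436,"az":0,"dx":-23.2,"dy":-15.6,"dz":17.7,"gripper":100}]'
python3 -m inch '[{"ax":0,"ay":-0.0436,"az":0,"dx":-23.2,"dy":-15.6,"dz":17.7,"gripper":100},{"ax":0,"ay":-0.0436,"az":0,"dx":-23.2,"dy":-15.6,"dz":17.7,"gripper":100},{"ax":0,"ay":-0.0436,"az":0,"dx":-23.2,"dy":-15.6,"dz":17.7,"gripper":100},{"ax":0,"ay":-0.0436,"az":0,"dx":-23.2,"dy":-15.6,"dz":17.7,"gripper":100},{"ax":0,"ay":-0.0436,"az":0,"dx":-23.2,"dy":-15.6,"dz":17.7,"gripper":100},{"ax":0,"ay":-0.0436,"az":0,"dx":-23.2,"dy":-15.6,"dz":17.7,"gripper":100}]'
cat > q.py <<'E'
from h import *
o=robot.get_obs();print(o["position"],np.round(o["q"],3),o["time"],o["ft_force"],o["grip_width"])
al=np.deg2rad(30); d=-s_*np.sin(al)-Z*np.cos(al)
stem=s_*(-.3644)+n_*(-.3014)+Z*.046
plan(mk(-n_,d,stem-d*.13,True),4)
plan(mk(-n_,d,stem,True),4)
E
python3 q.py
```

```text
time: 2.1
position: [0.4126, 0.0734, 0.1897]
tool_rot: [0.499, 0.857, -0.066, 0.114]
ft_force: [0.2, 0.2, -0.3]
grip_width: 0.0871
time: 2.7
position: [0.4142, -0.1116, 0.1429]
tool_rot: [0.487, 0.835, -0.129, 0.22]
ft_force: [0.6, -0.5, -0.3]
grip_width: 0.087
[ 0.41415933 -0.11164347  0.14287263] [-0.274  0.428  2.238 -1.326  0.367  0.451] 2.7 [ 0.59525024 -0.46728516 -0.33811133] 0.08704628760275462
rel mm [-5.9 -3.5  4.2] rot [-0.001 -0.008 -0.001] | row x4 d [-1.5 -0.9  1.1] a [-0.0004 -0.0019 -0.0003]
rel mm [ -6.9  -3.3 134.2] rot [-0.001 -0.008 -0.001] | row x4 d [-1.6 -0.8 33.6] a [-0.0004 -0.0019 -0.0003]
```

```bash
python3 -m inch '[{"ax":0,"ay":0,"az":0,"dx":-3.5,"dy":-1.8,"dz":25,"gripper":100},{"ax":0,"ay":0,"az":0,"dx":-3.4,"dy":-1.7,"dz":25,"gripper":100},{"ax":0,"ay":0,"az":0,"dx":0,"dy":0,"dz":0,"gripper":100}]'
python3 q.py; python3 -c "
from h import *
save(cam('wrist'),'w1.png')
s=cam('scene'); save(s,'s1.png',(190,150,390,350),3)"
```

```text
time: 3.0
position: [0.4355, -0.1381, 0.1143]
tool_rot: [0.49, 0.836, -0.13, 0.211]
ft_force: [0.1, 0.1, 0.1]
grip_width: 0.087
[ 0.43547493 -0.13806092  0.1143287 ] [-0.331  0.515  2.196 -1.431  0.337  0.516] 3.0 [0.05061889 0.07336873 0.14390231] 0.08698008100062571
rel mm [  9.7  -9.5 -36.9] rot [-0.013 -0.023 -0.003] | row x4 d [ 2.4 -2.3 -9.3] a [-0.0033 -0.0056 -0.0008]
rel mm [ 6.8 -7.7 93. ] rot [-0.013 -0.023 -0.003] | row x4 d [ 1.9 -2.  23.2] a [-0.0033 -0.0056 -0.0008]
```

View pics/w1.png

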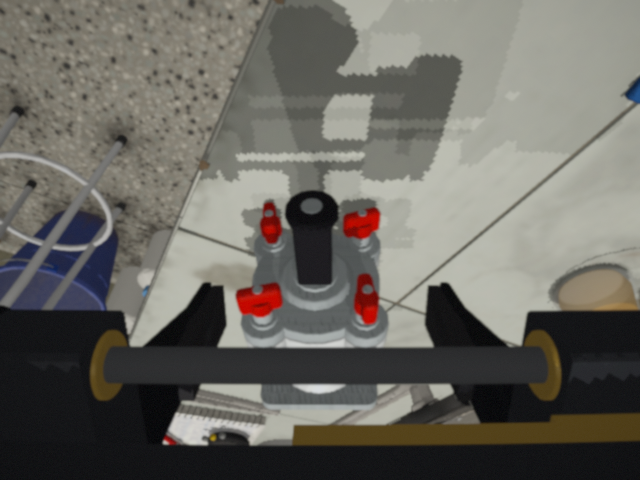

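View pics/s1.png

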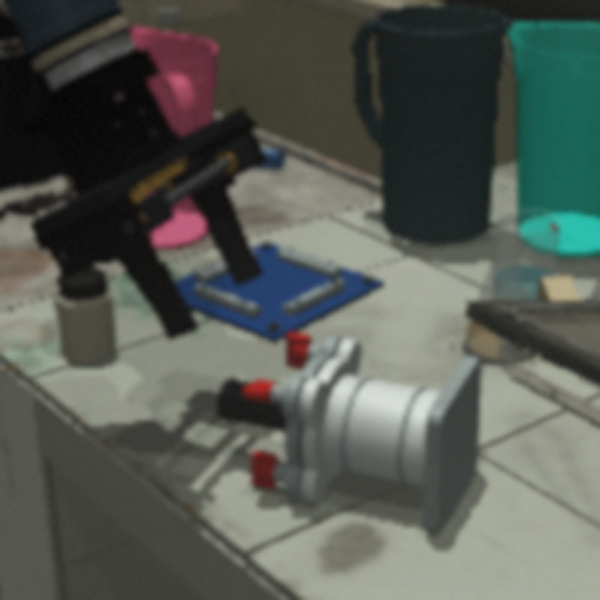

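```bash
sed -i 's/deg2rad(30)/deg2rad(15)/; s/d\*.13/d*.07/' q.py; python3 q.py
```

```text
[ 0.43344519 -0.13631976  0.11502879] [-0.328  0.512  2.2   -1.43   0.338  0.517] 3.1 [0.02301028 0.49998984 0.15073087] 0.08702554686480794
rel mm [-6.7 -7.7 26.3] rot [-0.013  0.238 -0.003] | row x4 d [-2.3 -2.   6.4] a [-0.0033  0.0596 -0.0008]
rel mm [ 9.8 -6.8 94.3] rot [-0.013  0.238 -0.003] | row x4 d [ 0.3 -1.8 23.8] a [-0.0033  0.0596 -0.0008]
```

```bash
python3 -m inch '[{"ax":-0.0033,"ay":0.0596,"az":-0.0008,"dx":-2.3,"dy":-2,"dz":6.4,"gripper":100},{"ax":-0.0033,"ay":0.0596,"az":-0.0008,"dx":-2.3,"dy":-2,"dz":6.4,"gripper":100},{"ax":-0.0033,"ay":0.0596,"az":-0.0008,"dx":-2.3,"dy":-2,"dz":6.4,"gripper":100},{"ax":-0.0033,"ay":0.0596,"az":-0.0008,"dx":-2.3,"dy":-2,"dz":6.4,"gripper":100},{"ax":0,"ay":0,"az":0,"dx":0,"dy":0,"dz":0,"gripper":100}]'
python3 q.py
```

```text
time: 3.6
position: [0.4335, -0.1531, 0.1008]
tool_rot: [0.499, 0.852, -0.085, 0.136]
ft_force: [-0.3, -0.6, 0.3]
grip_width: 0.0871
[ 0.43346736 -0.15313035  0.1007914 ] [-0.457  0.508  2.121 -0.655  0.312 -0.363] 3.6 [-0.25142873 -0.62678775  0.32508881] 0.08706195913006692
rel mm [-1.9  0.3  6.5] rot [-0.011  0.059 -0.003] | row x4 d [-0.5  0.1  1.6] a [-0.0028  0.0149 -0.0009]
rel mm [ 2.2  1.1 76.3] rot [-0.011  0.059 -0.003] | row x4 d [ 0.1  0.2 19.1] a [-0.0028  0.0149 -0.0009]
```

```bash
python3 -m inch '[{"ax":-0.0028,"ay":0.0149,"az":-0.0009,"dx":0.1,"dy":0.2,"dz":19.1,"gripper":100},{"ax":-0.0028,"ay":0.0149,"az":-0.0009,"dx":0.1,"dy":0.2,"dz":19.1,"gripper":100},{"ax":-0.0028,"ay":0.0149,"az":-0.0009,"dx":0.1,"dy":0.2,"dz":19.1,"gripper":100},{"ax":-0.0028,"ay":0.0149,"az":-0.0009,"dx":0.1,"dy":0.2,"dz":19.1,"gripper":100},{"ax":0,"ay":0,"az":0,"dx":0,"dy":0,"dz":0,"gripper":100}]'
python3 q.py;  python3 -c "
from h import *
save(cam('wrist'),'w2.png')
s=cam('scene'); save(s,'s2.png',(190,150,390,350),3)"
```

```text
time: 4.1
position: [0.4431, -0.171, 0.0256]
tool_rot: [0.497, 0.858, -0.066, 0.11]
ft_force: [-0.6, 0.3, 0.6]
grip_width: 0.0874
[ 0.44313835 -0.17104739  0.02561249] [-0.517  0.689  2.097 -0.79   0.188 -0.271] 4.1 [-0.64242906  0.27414422  0.57339338] 0.0874307931495597
rel mm [ -1.8   0.5 -71.6] rot [-0.003 -0.004  0.003] | row x4 d [ -0.5   0.1 -17.9] a [-0.0007 -0.0009  0.0008]
rel mm [-2.1  0.7 -1.6] rot [-0.003 -0.004  0.003] | row x4 d [-0.5  0.2 -0.4] a [-0.0007 -0.0009  0.0008]
```

View pics/w2.png

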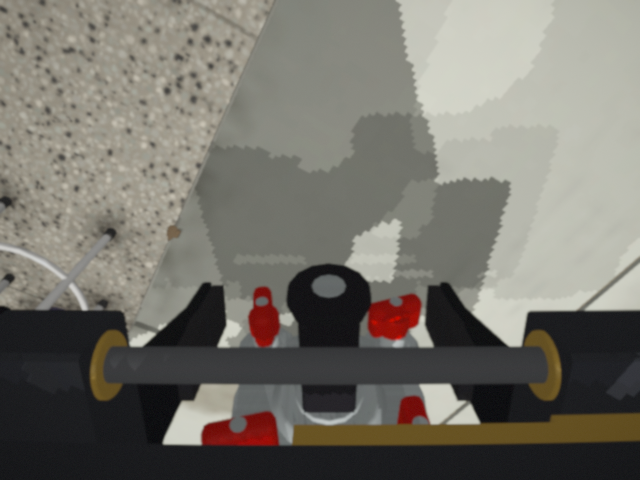

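View pics/s2.png

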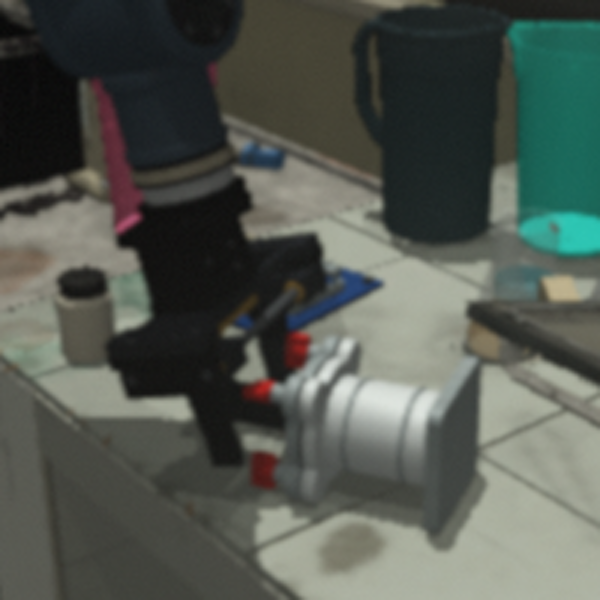

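```bash
python3 -m inch '[{"ax":0,"ay":0,"az":0,"dx":-1,"dy":0,"dz":-1,"gripper":0},{"ax":0,"ay":0,"az":0,"dx":0,"dy":0,"dz":0,"gripper":0},{"ax":0,"ay":0,"az":0,"dx":0,"dy":0,"dz":0,"gripper":0},{"ax":0,"ay":0,"az":0,"dx":0,"dy":0,"dz":0,"gripper":0},{"ax":0,"ay":0,"az":0,"dx":0,"dy":0,"dz":0,"gripper":0}]' 40
python3 q.py
```

```text
time: 4.7
position: [0.4441, -0.1723, 0.0281]
tool_rot: [0.498, 0.858, -0.066, 0.112]
ft_force: [0.1, -0.1, 0.3]
grip_width: 0.0549
[ 0.44413091 -0.17234365  0.02814125] [-0.519  0.684  2.095 -0.769  0.192 -0.293] 4.7 [ 0.13760398 -0.11040441  0.31662825] 0.054884021771015756
rel mm [  0.2   0.4 -69.5] rot [-0.002 -0.002  0.002] | row x4 d [  0.    0.1 -17.4] a [-0.0004 -0.0004  0.0006]
rel mm [0.1 0.5 0.5] rot [-0.002 -0.002  0.002] | row x4 d [0.  0.1 0.1] a [-0.0004 -0.0004  0.0006]
```

```bash
python3 -m inch '[{"ax":0,"ay":0,"az":0,"dx":0,"dy":0,"dz":0,"gripper":0},{"ax":0,"ay":0,"az":0,"dx":0,"dy":0,"dz":0,"gripper":0},{"ax":0,"ay":0,"az":0,"dx":0,"dy":0,"dz":0,"gripper":0},{"ax":0,"ay":0,"az":0,"dx":0,"dy":0,"dz":0,"gripper":0},{"ax":0,"ay":0,"az":0,"dx":0,"dy":0,"dz":0,"gripper":0},{"ax":0,"ay":0,"az":0,"dx":0,"dy":0,"dz":0,"gripper":0},{"ax":0,"ay":0,"az":0,"dx":0,"dy":0,"dz":0,"gripper":0}]' 60
cat > arc.py <<'E'
from h import *
o=robot.get_obs();print(o["position"],np.round(o["q"],3),o["time"],o["ft_force"],o["grip_width"])
T0=pose(); g=T0[:3,3]-.019*T0[:3,2]
print("grasp s,n,z",g@s_,g@n_,g[2])
s0=g@s_; zr=g[2]; r=s0+.5154
def tp(th):
    a=np.deg2rad(th); ts=np.cos(a)*r-np.sin(a)*zr; tz=np.sin(a)*r+np.cos(a)*zr
    E=-.5154+.13*th/90
    p=s_*(E+ts)+n_*(g@n_)+Z*(tz+.002*min(1,th/12))
    al=np.deg2rad(-15+th); d=s_*np.sin(al)-Z*np.cos(al)
    return mk(-n_,d,p,True)
prev=T0
for th in np.arange(6,91,6):
    T=tp(th); D=np.linalg.inv(prev)@T
    print(th,"d",np.round(D[:3,3]*1e3,1),"ay %.4f"%R.from_matrix(D[:3,:3]).as_rotvec()[1], np.round(T[:3,3],3))
    prev=T
E
python3 arc.py
```

```text
time: 5.4
position: [0.4443, -0.1723, 0.0278]
tool_rot: [0.497, 0.858, -0.066, 0.112]
ft_force: [1.1, 0.1, -1.2]
grip_width: 0.0215
[ 0.44426722 -0.17229787  0.02784937] [-0.519  0.684  2.095 -0.769  0.191 -0.294] 5.4 [ 1.14220039  0.06781465 -1.21019875] 0.02146892124872889
grasp s,n,z -0.3644610835846314 -0.3010994202930572 0.04621140734238368
6 d [  0.6   0.  -16.8] ay 0.1028 [ 0.442 -0.168  0.044]
12 d [  0.9   0.  -16. ] ay 0.1047 [ 0.44  -0.165  0.06 ]
18 d [  1.2   0.  -14.1] ay 0.1047 [ 0.439 -0.163  0.074]
24 d [  1.2   0.  -13.2] ay 0.1047 [ 0.439 -0.163  0.087]
30 d [  1.1   0.  -12.3] ay 0.1047 [ 0.439 -0.164  0.099]
36 d [  0.9   0.  -11.4] ay 0.1047 [ 0.44  -0.166  0.11 ]
42 d [  0.6   0.  -10.5] ay 0.1047 [ 0.442 -0.168  0.12 ]
48 d [ 0.2  0.  -9.7] ay 0.1047 [ 0.444 -0.172  0.129]
54 d [-0.2  0.  -8.9] ay 0.1047 [ 0.447 -0.176  0.137]
60 d [-0.8  0.  -8.2] ay 0.1047 [ 0.449 -0.181  0.142]
66 d [-1.4  0.  -7.5] ay 0.1047 [ 0.453 -0.187  0.147]
72 d [-2.   0.  -6.9] ay 0.1047 [ 0.456 -0.193  0.149]
78 d [-2.8  0.  -6.4] ay 0.1047 [ 0.459 -0.199  0.151]
84 d [-3.6  0.  -5.9] ay 0.1047 [ 0.463 -0.205  0.15 ]
90 d [-4.4 -0.  -5.5] ay 0.1047 [ 0.466 -0.21   0.148]
```

```bash
python3 -m inch '[{"ax":0,"ay":0.0524,"az":0,"dx":0.3,"dy":0,"dz":-8.4,"gripper":0},{"ax":0,"ay":0.0524,"az":0,"dx":0.3,"dy":0,"dz":-8.4,"gripper":0},{"ax":0,"ay":0.0524,"az":0,"dx":0.5,"dy":0,"dz":-8,"gripper":0},{"ax":0,"ay":0.0524,"az":0,"dx":0.5,"dy":0,"dz":-8,"gripper":0},{"ax":0,"ay":0.0524,"az":0,"dx":0.6,"dy":0,"dz":-7,"gripper":0},{"ax":0,"ay":0.0524,"az":0,"dx":0.6,"dy":0,"dz":-7,"gripper":0},{"ax":0,"ay":0.0524,"az":0,"dx":0.6,"dy":0,"dz":-6.6,"gripper":0},{"ax":0,"ay":0.0524,"az":0,"dx":0.6,"dy":0,"dz":-6.6,"gripper":0}]'
python3 - <<'E'
from h import *
o=robot.get_obs();print(o["position"],np.round(o["q"],3),o["time"],o["ft_force"],o["grip_width"])
T=pose();print("tilt",np.rad2deg(np.arctan2(T[:3,2]@s_,-T[2,2])),T[:3,2]@n_,T[:3,1])
save(cam('scene'),'s3.png',(190,150,390,350),3)
E
```

```text
time: 6.2
position: [0.4379, -0.1659, 0.0825]
tool_rot: [0.503, 0.862, 0.029, -0.059]
ft_force: [0.6, -1.3, -4.9]
grip_width: 0.0215
[ 0.43794868 -0.16586432  0.0824563 ] [-0.631  0.596  1.862  0.062  0.808 -1.191] 6.2 [ 0.58465225 -1.25051929 -4.92244141] 0.021502048771856554
tilt 7.489711449483318 0.009637173599422998 [ 0.87036798  0.49230023 -0.0100032 ]
```

View pics/s3.png

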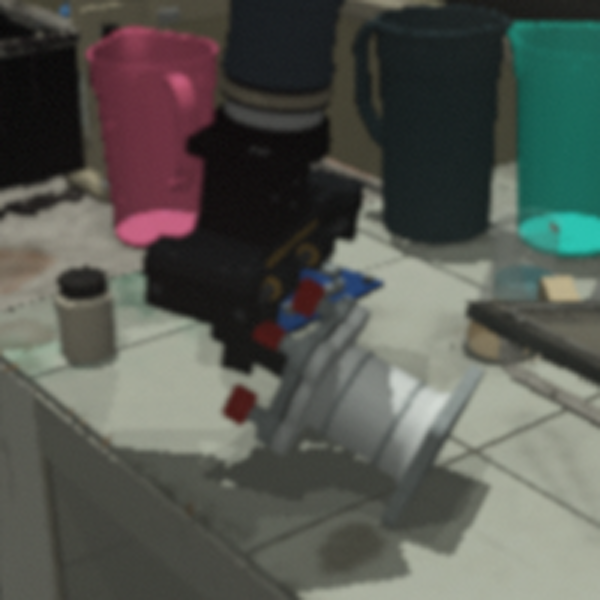

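```bash
python3 -m inch '[{"ax":0,"ay":0.08,"az":0,"dx":0.8,"dy":0,"dz":-9.2,"gripper":0},{"ax":0,"ay":0.08,"az":0,"dx":0.8,"dy":0,"dz":-8.8,"gripper":0},{"ax":0,"ay":0.08,"az":0,"dx":0.6,"dy":0,"dz":-8.4,"gripper":0},{"ax":0,"ay":0.08,"az":0,"dx":0.4,"dy":0,"dz":-8,"gripper":0},{"ax":0,"ay":0.08,"az":0,"dx":0.2,"dy":0,"dz":-7.4,"gripper":0},{"ax":0,"ay":0.08,"az":0,"dx":0,"dy":0,"dz":-7,"gripper":0},{"ax":0,"ay":0.08,"az":0,"dx":-0.4,"dy":0,"dz":-6.6,"gripper":0},{"ax":0,"ay":0.08,"az":0,"dx":-0.8,"dy":0,"dz":-6.2,"gripper":0}]'
cat > st.py <<'E'
from h import *
import sys
o=robot.get_obs();print(np.round(o["position"],4),np.round(o["q"],3),o["time"],np.round(o["ft_force"],1),o["grip_width"])
T=pose();print("tilt",np.rad2deg(np.arctan2(T[:3,2]@s_,-T[2,2])),T[:3,2]@n_,T[:3,1], "grasp",T[:3,3]-.019*T[:3,2])
if len(sys.argv)>1: save(cam('scene'),sys.argv[1],(190,130,390,330),3)
E
python3 st.py s4.png
```

```text
time: 7.05
position: [0.4504, -0.186, 0.1379]
tool_rot: [0.469, 0.801, 0.184, -0.324]
ft_force: [1.9, -3.4, -0.0]
grip_width: 0.0216
[ 0.4504 -0.186   0.1379] [-0.752  0.79   1.438  0.202  1.654 -1.325] 7.05 [ 1.9 -3.4 -0. ] 0.021569310309989095
tilt 43.74054000834443 0.00559254046797036 [ 0.87039797  0.49225014 -0.00985744] grasp [ 0.4570097  -0.19732176  0.15161316]
```

View pics/s4.png

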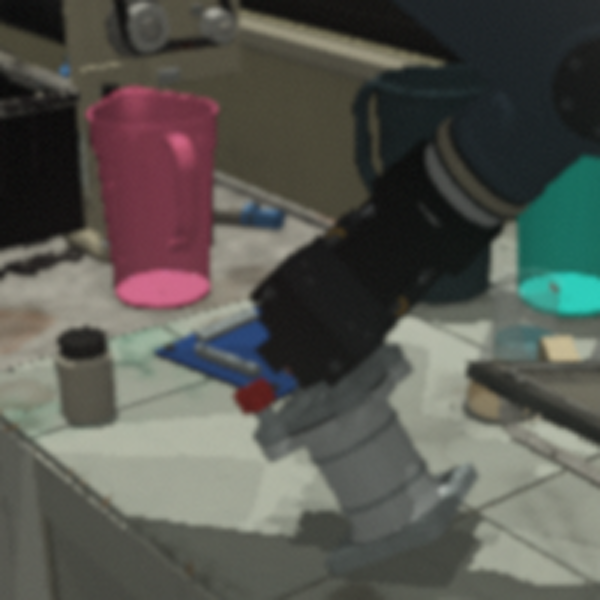

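```bash
python3 -m inch '[{"ax":0,"ay":0.09,"az":0,"dx":-1,"dy":0,"dz":-6.5,"gripper":0},{"ax":0,"ay":0.09,"az":0,"dx":-1.5,"dy":0,"dz":-6.1,"gripper":0},{"ax":0,"ay":0.09,"az":0,"dx":-2,"dy":0,"dz":-5.7,"gripper":0},{"ax":0,"ay":0.09,"az":0,"dx":-2.5,"dy":0,"dz":-5.3,"gripper":0},{"ax":0,"ay":0.09,"az":0,"dx":-3,"dy":0,"dz":-5,"gripper":0}]'
python3 st.py s5.png
```

```text
time: 7.6
position: [0.464, -0.2097, 0.1501]
tool_rot: [0.415, 0.707, 0.286, -0.497]
ft_force: [2.6, -4.4, 13.8]
grip_width: 0.0211
[ 0.464  -0.2097  0.1501] [-0.795  1.027  1.175  0.287  2.13  -1.317] 7.6 [ 2.6 -4.4 13.8] 0.021122434574333288
tilt 69.93430770189893 0.0012792421075623669 [ 0.87008612  0.49283528 -0.00796994] grasp [ 0.47282713 -0.22522475  0.1566227 ]
```

View pics/s5.png

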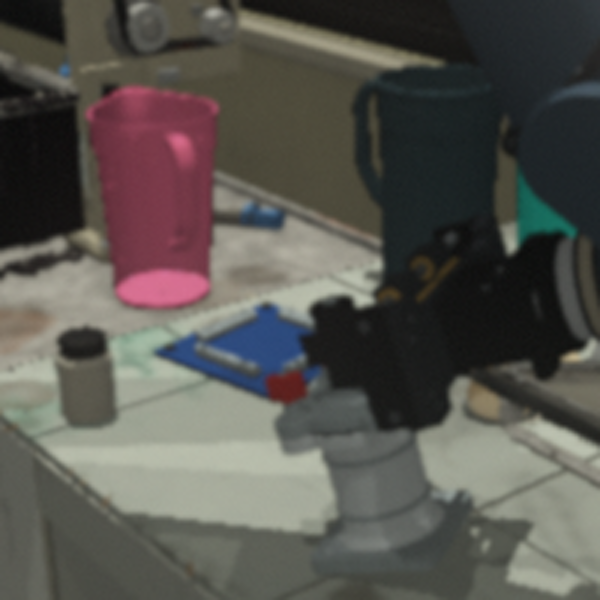

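```bash
python3 -m inch '[{"ax":0,"ay":0.05,"az":0,"dx":-1,"dy":0,"dz":-2.2,"gripper":0},{"ax":0,"ay":0.04,"az":0,"dx":-1,"dy":0,"dz":-1.8,"gripper":0},{"ax":0,"ay":0,"az":0,"dx":0,"dy":0,"dz":0,"gripper":0}]' 30
python3 st.py s6.png
```

```text
time: 7.95
position: [0.4659, -0.2147, 0.151]
tool_rot: [0.402, 0.684, 0.304, -0.528]
ft_force: [4.4, -7.6, 18.4]
grip_width: 0.0217
[ 0.4659 -0.2147  0.151 ] [-0.8    1.074  1.133  0.306  2.213 -1.308] 7.95 [ 4.4 -7.6 18.4] 0.021720370364532154
tilt 75.03506456060336 0.00104264983253525 [ 0.86996986  0.49302259 -0.00900966] grasp [ 0.47499669 -0.23066196  0.15587073]
```

View pics/s6.png

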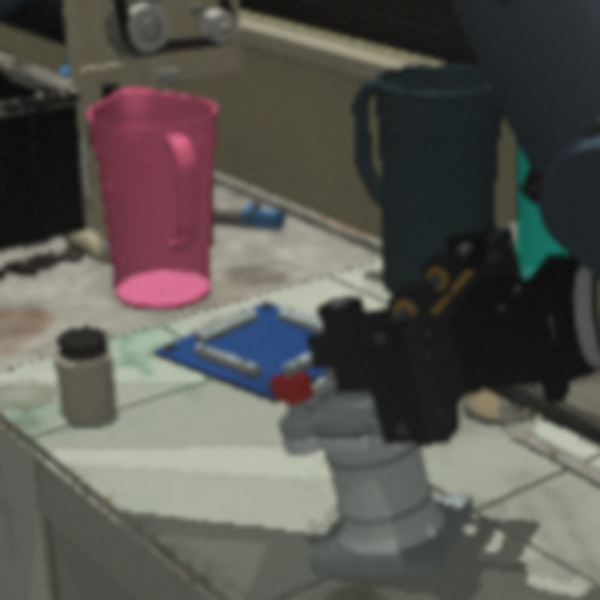

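```bash
python3 -m inch '[{"ax":0,"ay":0,"az":0,"dx":-0.8,"dy":0,"dz":-5,"gripper":0},{"ax":0,"ay":0,"az":0,"dx":-1.5,"dy":0,"dz":-5,"gripper":0},{"ax":0,"ay":0,"az":0,"dx":-2.2,"dy":0,"dz":-5,"gripper":0},{"ax":0,"ay":0,"az":0,"dx":-2.6,"dy":0,"dz":-5,"gripper":0},{"ax":0,"ay":0,"az":0,"dx":0,"dy":0,"dz":0,"gripper":0}]' 12
python3 st.py s7.png
```

```text
time: 8.5
position: [0.4757, -0.2311, 0.1481]
tool_rot: [0.401, 0.684, 0.304, -0.529]
ft_force: [1.6, -2.7, 9.5]
grip_width: 0.0219
[ 0.4757 -0.2311  0.1481] [-0.806  1.099  1.072  0.308  2.251 -1.3  ] 8.5 [ 1.6 -2.7  9.5] 0.02185632318287804
tilt 75.15706348771108 0.0014628540189402233 [ 0.86971079  0.49348454 -0.00872664] grasp [ 0.48478413 -0.24705759  0.15295783]
```

View pics/s7.png

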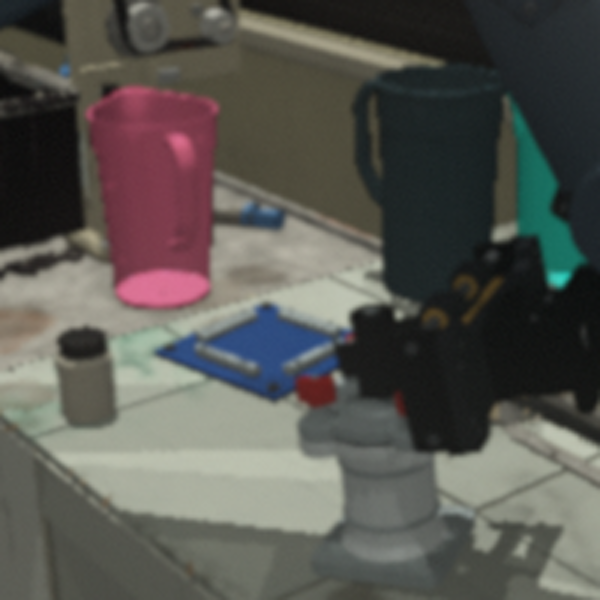

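```bash
python3 -m inch '[{"ax":0,"ay":0,"az":0,"dx":-1.8,"dy":0,"dz":-3,"gripper":0},{"ax":0,"ay":0,"az":0,"dx":-1,"dy":0,"dz":-2,"gripper":0},{"ax":0,"ay":0,"az":0,"dx":0,"dy":0,"dz":0,"gripper":0},{"ax":0,"ay":0,"az":0,"dx":0,"dy":0,"dz":0,"gripper":45},{"ax":0,"ay":0,"az":0,"dx":0,"dy":0,"dz":0,"gripper":45},{"ax":0,"ay":0,"az":0,"dx":0,"dy":0,"dz":0,"gripper":45},{"ax":0,"ay":0,"az":0,"dx":0,"dy":0,"dz":0,"gripper":45}]' 5
python3 st.py s8.png
```

```text
time: 9.25
position: [0.4781, -0.2357, 0.1441]
tool_rot: [0.402, 0.684, 0.303, -0.528]
ft_force: [-2.1, -2.8, 5.5]
grip_width: 0.0278
[ 0.4781 -0.2357  0.1441] [-0.807  1.108  1.056  0.306  2.256 -1.298] 9.25 [-2.1 -2.8  5.5] 0.027807874283078727
tilt 74.99973728098048 0.0022026884775321713 [ 0.86958602  0.49366609 -0.01067407] grasp [ 0.48718654 -0.25166078  0.14900154]
```

View pics/s8.png

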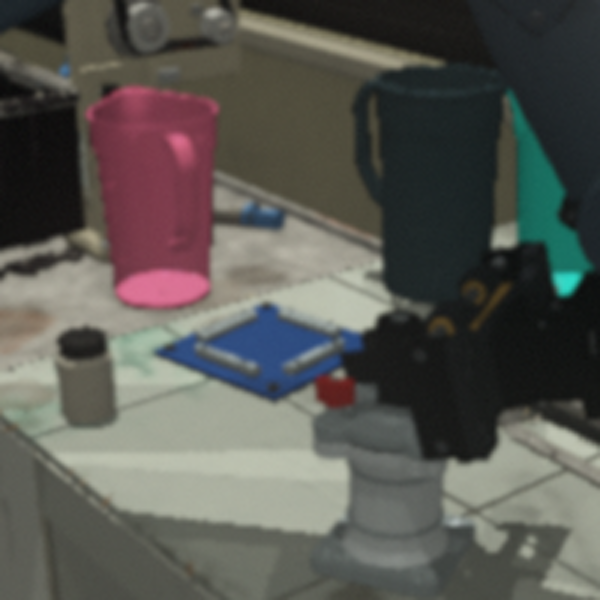

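```bash
python3 -m inch '[{"ax":0,"ay":0,"az":0,"dx":2.5,"dy":0,"dz":-0.7,"gripper":45},{"ax":0,"ay":0,"az":0,"dx":0.5,"dy":0,"dz":0,"gripper":45}]' 
python3 st.py s9.png; python3 -c "
from h import *
save(cam('wrist'),'w9.png')
s=cam('top'); save(s,'t9.png',(260,180,460,340),4)"
```

```text
time: 9.5
position: [0.479, -0.2355, 0.1448]
tool_rot: [0.403, 0.685, 0.302, -0.526]
ft_force: [-0.0, 0.2, -3.5]
grip_width: 0.0278
[ 0.479  -0.2355  0.1448] [-0.807  1.105  1.056  0.308  2.252 -1.296] 9.5 [-0.   0.2 -3.5] 0.027757927303097132
tilt 74.6833900042195 0.0007576501623735845 [ 0.87026776  0.49247769 -0.00998775] grasp [ 0.48810725 -0.25139172  0.14979439]
```

View pics/w9.png

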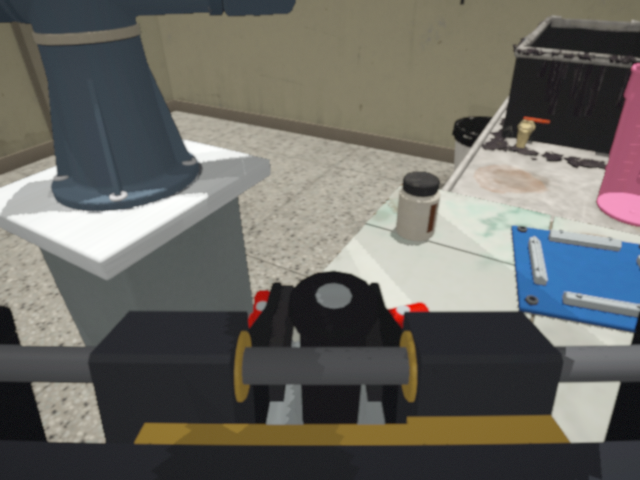

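View pics/t9.png

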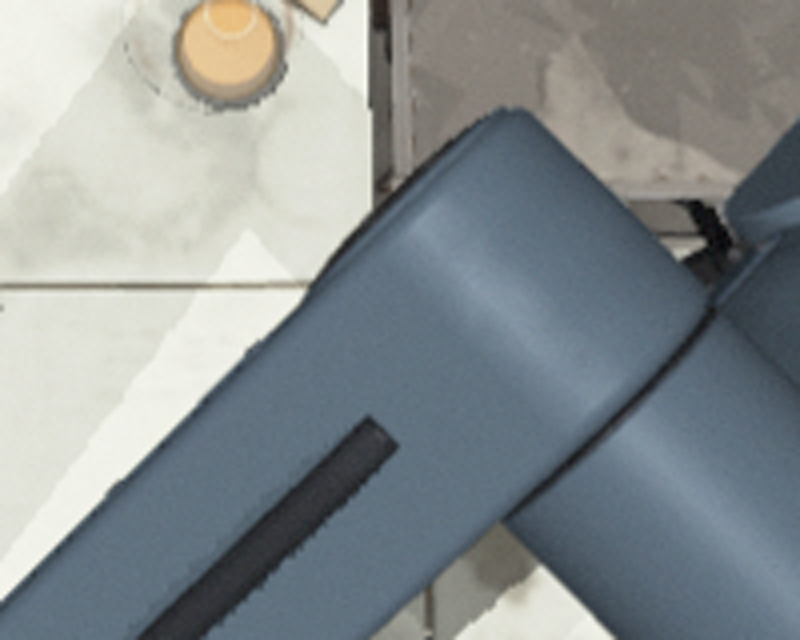

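```bash
python3 -m inch '[{"ax":0,"ay":0,"az":0,"dx":-0.5,"dy":0,"dz":0,"gripper":30.5},{"ax":0,"ay":0,"az":0,"dx":0,"dy":0,"dz":0,"gripper":30.5},{"ax":0,"ay":0,"az":0,"dx":0,"dy":0,"dz":-5,"gripper":30.5},{"ax":0,"ay":0,"az":0,"dx":0,"dy":0,"dz":-5,"gripper":30.5}]' 
python3 st.py s10.png; python3 -c "
from h import *
save(cam('wrist'),'w10.png')"
```

```text
time: 10.05
position: [0.4836, -0.2442, 0.1499]
tool_rot: [0.402, 0.684, 0.303, -0.528]
ft_force: [0.2, 0.1, 0.4]
grip_width: 0.027
[ 0.4836 -0.2442  0.1499] [-0.81   1.111  1.024  0.311  2.283 -1.29 ] 10.05 [0.2 0.1 0.4] 0.027007134097277966
tilt 74.99774442955754 0.0016866445242062508 [ 0.86964403  0.49359708 -0.00901018] grasp [ 0.4927026  -0.26015608  0.15480663]
```

View pics/w10.png

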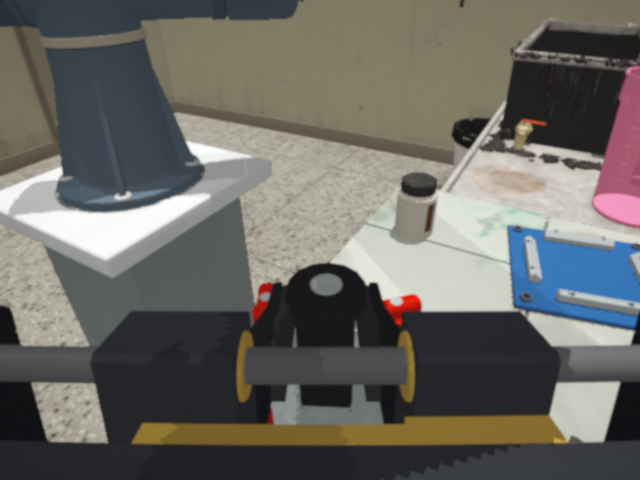

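View pics/s10.png

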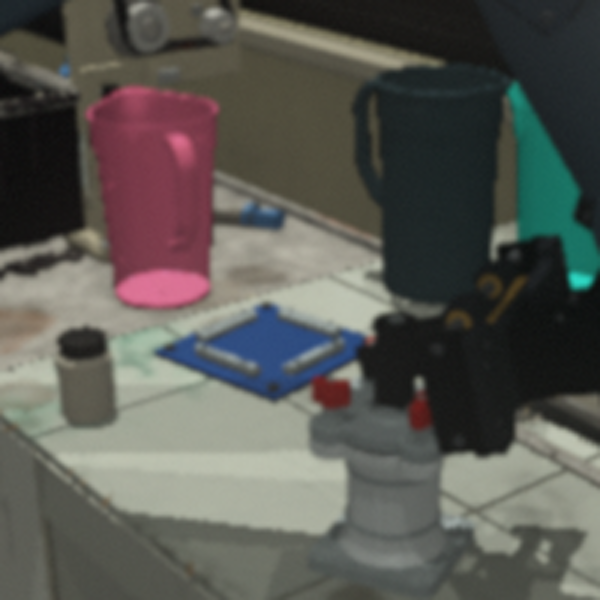

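```bash
python3 -m inch '[{"ax":0,"ay":0,"az":0,"dx":0,"dy":0,"dz":-9,"gripper":30.5},{"ax":0,"ay":0,"az":0,"dx":0,"dy":0,"dz":-10,"gripper":40},{"ax":0,"ay":0,"az":0,"dx":0,"dy":0,"dz":-15,"gripper":60},{"ax":0,"ay":0,"az":0,"dx":8,"dy":0,"dz":-15,"gripper":60},{"ax":0,"ay":0,"az":0,"dx":30,"dy":0,"dz":-10,"gripper":60},{"ax":0,"ay":0,"az":0,"dx":35,"dy":0,"dz":-10,"gripper":60}]' 
python3 st.py s11.png; python3 -c "
from h import *
save(cam('wrist'),'w11.png')"
```

```text
time: 10.75
position: [0.5075, -0.2855, 0.2371]
tool_rot: [0.402, 0.684, 0.303, -0.529]
ft_force: [-0.0, -0.2, 0.9]
grip_width: 0.0508
[ 0.5075 -0.2855  0.2371] [-0.823  1.065  0.861  0.368  2.486 -1.203] 10.75 [-0.  -0.2  0.9] 0.050840208703980636
tilt 75.07866646608078 0.001362622880166616 [ 0.86996902  0.49299755 -0.01035907] grasp [ 0.51659319 -0.3014957   0.24195999]
```

View pics/s11.png

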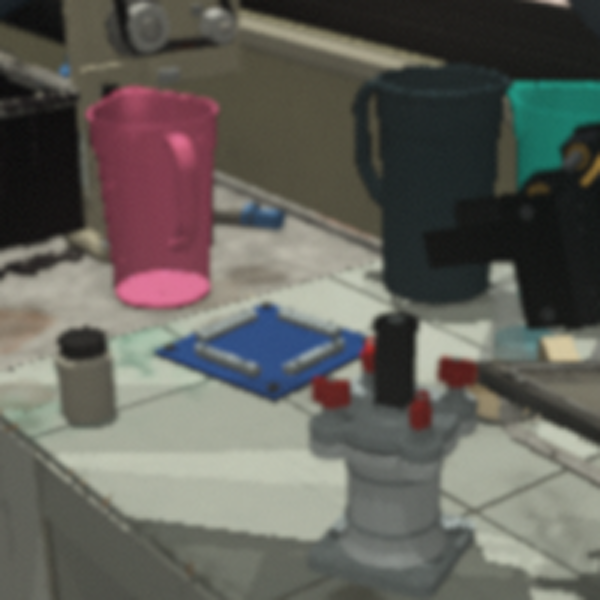

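```bash
python3 -c "
from h import *
plan(mk(-n_,-Z,(.46,-.22,.29)),12)"
```

```text
rel mm [67.7 -9.7 66.3] rot [-0.005 -1.299 -0.004] | row x12 d [ 8.3 -0.8  1.5] a [-0.0005 -0.1083 -0.0004]
```

```bash
python3 -m inch '[{"ax":0,"ay":-0.1083,"az":0,"dx":8.3,"dy":-0.8,"dz":1.5,"gripper":60},{"ax":0,"ay":-0.1083,"az":0,"dx":8.3,"dy":-0.8,"dz":1.5,"gripper":60},{"ax":0,"ay":-0.1083,"az":0,"dx":8.3,"dy":-0.8,"dz":1.5,"gripper":60},{"ax":0,"ay":-0.1083,"az":0,"dx":8.3,"dy":-0.8,"dz":1.5,"gripper":60},{"ax":0,"ay":-0.1083,"az":0,"dx":8.3,"dy":-0.8,"dz":1.5,"gripper":60},{"ax":0,"ay":-0.1083,"az":0,"dx":8.3,"dy":-0.8,"dz":1.5,"gripper":60}]' 
python3 -m inch '[{"ax":0,"ay":-0.1083,"az":0,"dx":8.3,"dy":-0.8,"dz":1.5,"gripper":60},{"ax":0,"ay":-0.1083,"az":0,"dx":8.3,"dy":-0.8,"dz":1.5,"gripper":60},{"ax":0,"ay":-0.1083,"az":0,"dx":8.3,"dy":-0.8,"dz":1.5,"gripper":60},{"ax":0,"ay":-0.1083,"az":0,"dx":8.3,"dy":-0.8,"dz":1.5,"gripper":60},{"ax":0,"ay":-0.1083,"az":0,"dx":8.3,"dy":-0.8,"dz":1.5,"gripper":60},{"ax":0,"ay":-0.1083,"az":0,"dx":8.3,"dy":-0.8,"dz":1.5,"gripper":60},{"ax":0,"ay":0,"az":0,"dx":0,"dy":0,"dz":0,"gripper":60}]' 
python3 st.py s12.png; python3 -c "
from h import *
plan(mk(-n_,-Z,(.46,-.22,.29)),1)
save(cam('wrist'),'w12.png')
s=cam('top'); save(s,'t12.png',(220,150,420,340),3)"
```

```text
time: 11.45
position: [0.4878, -0.2593, 0.2753]
tool_rot: [0.478, 0.818, 0.157, -0.279]
ft_force: [-0.2, 0.0, 0.6]
grip_width: 0.052
time: 12.15
position: [0.4569, -0.215, 0.2855]
tool_rot: [0.502, 0.865, -0.002, -0.007]
ft_force: [0.7, -0.1, 0.2]
grip_width: 0.0521
[ 0.4569 -0.215   0.2855] [-0.658  0.296  1.638 -0.006  1.222 -1.174] 12.15 [ 0.7 -0.1  0.2] 0.05212688078580519
tilt 0.597548360133634 0.010694100388452482 [ 0.86861412  0.49537404 -0.01068023] grasp [ 0.45715541 -0.21508384  0.30451325]
rel mm [-3.1 -0.2 -4.3] rot [-0.01  -0.009  0.001] | row x1 d [-3.1 -0.2 -4.3] a [-0.0099 -0.0091  0.0007]
```

View pics/w12.png

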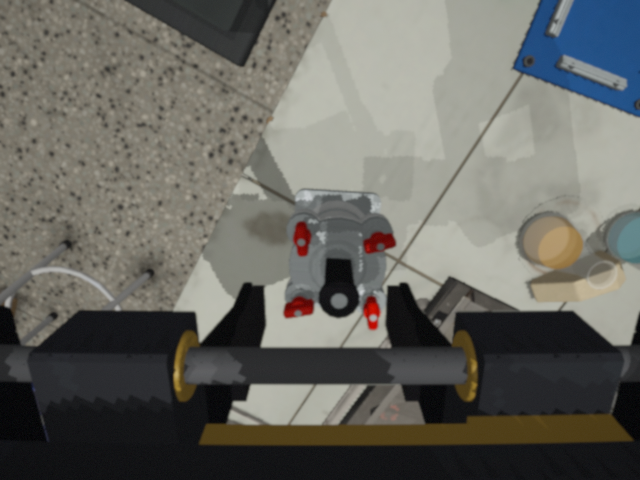

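View pics/t12.png

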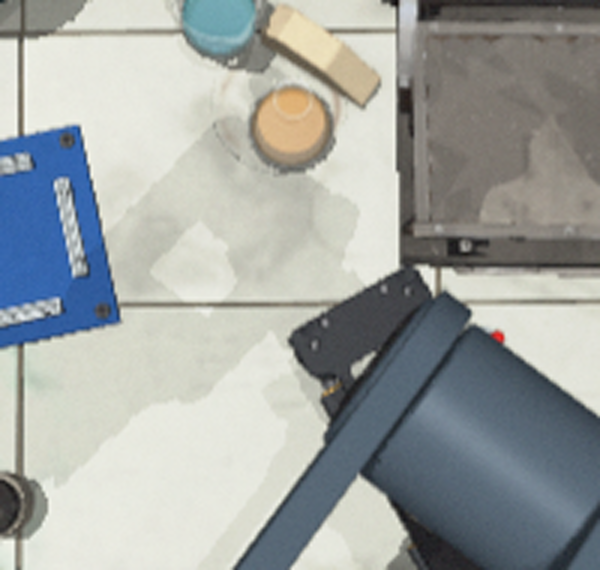

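```bash
cat > pot.py <<'E'
from h import *
def redblobs(c,z0,base=0):
    h=cv2.cvtColor(c["img"],cv2.COLOR_RGB2HSV)
    m=cv2.inRange(h,(0,140,60),(8,255,255))|cv2.inRange(h,(172,140,60),(180,255,255))
    m=cv2.morphologyEx(m,cv2.MORPH_CLOSE,np.ones((3,3)))
    n,l,st,ce=cv2.connectedComponentsWithStats(m)
    out=[]
    for i in range(1,n):
        if st[i,4]<60: continue
        v,u=np.where(l==i); P,z=pts(c,np.c_[u,v])
        k=(z>0)&(P[:,2]>z0-.006)&(P[:,2]<z0+.005)
        if k.sum()<20: continue
        Q=P[k]; w,V=np.linalg.eigh(np.cov(Q[:,:2].T)); a=np.degrees(np.arctan2(V[1,1],V[0,1]))%180
        r=cv2.minAreaRect((Q[:,:2]*1e3).astype(np.float32))
        out.append((r[0][0]/1e3,r[0][1]/1e3,a,Q[:,2].mean(),r[1],ce[i],k.sum()))
    return out
def head(c,z0):
    v,u=np.mgrid[0:480:1,0:640:1]; px=np.c_[u.ravel(),v.ravel()]
    P,z=pts(c,px); im=c["img"].reshape(-1,3)
    k=(z>0)&(abs(P[:,2]-z0)<.008)&(im.max(1)<175)
    return P[k],px[k]
if __name__=="__main__":
    import sys
    zb=float(sys.argv[1]) if len(sys.argv)>1 else 0
    for n in ("wrist",):
        c=cam(n)
        for b in redblobs(c,.140+zb): print("red",np.round(b[:4],4),np.round(b[4],1),b[5],b[6])
        P,px=head(c,.175+zb); 
        k=px[:,1]<330
        P=P[k];px=px[k]; 
        print("head",len(P),(P.min(0)+P.max(0))/2,P.max(0)-P.min(0),px.min(0),px.max(0), np.median(P,0))
E
python3 pot.py
```

```text
red [  0.4505  -0.244  123.05     0.1389] [ 9.  24.9] [301.18715084 233.64804469] 283
red [ 0.5055 -0.2167 46.4693  0.1386] [23.8  8.1] [377.97094431 237.5472155 ] 281
red [ 0.4778 -0.2991 40.036   0.1384] [24.1  7.6] [298.12219451 302.80049875] 237
red [  0.5338  -0.2721 121.7605   0.1387] [ 9.1 24.6] [371.07278481 307.53797468] 226
head 1333 [ 0.49221144 -0.25832492  0.17235901] [0.02958734 0.03029207 0.00963443] [318 273] [359 313] [ 0.4915201  -0.25696042  0.17459375]
```

```bash
python3 -c "
from h import *
a=np.deg2rad(26.4); y=(np.cos(a),np.sin(a),0)
A=plan(mk(y,-Z,(.492,-.258,.21)),4)
plan(mk(y,-Z,(.492,-.258,.133)),3,A)"
```

```text
rel mm [-48.8   9.4  74.9] rot [-0.01  -0.007  0.054] | row x4 d [-12.1   2.5  18.8] a [-0.0024 -0.0017  0.0136]
rel mm [ 0.  0. 77.] rot [0. 0. 0.] | row x3 d [ 0.   0.  25.7] a [0. 0. 0.]
```

```bash
python3 -m inch '[{"ax":-0.0024,"ay":-0.0017,"az":0.0136,"dx":-12.1,"dy":2.5,"dz":18.8,"gripper":60},{"ax":-0.0024,"ay":-0.0017,"az":0.0136,"dx":-12.1,"dy":2.5,"dz":18.8,"gripper":60},{"ax":-0.0024,"ay":-0.0017,"az":0.0136,"dx":-12.1,"dy":2.5,"dz":18.8,"gripper":60},{"ax":-0.0024,"ay":-0.0017,"az":0.0136,"dx":-12.1,"dy":2.5,"dz":18.8,"gripper":60},{"ax":0,"ay":0,"az":0,"dx":0,"dy":0,"dz":0,"gripper":60}]'; python3 -c "
from h import *
a=np.deg2rad(26.4); y=(np.cos(a),np.sin(a),0)
plan(mk(y,-Z,(.492,-.258,.133)),3)"
```

```text
time: 12.85
position: [0.491, -0.2584, 0.2065]
tool_rot: [0.528, 0.85, 0.0, -0.003]
ft_force: [0.0, -0.1, 0.0]
grip_width: 0.0524
rel mm [-0.4  1.3 73.5] rot [-0.002 -0.005 -0.001] | row x3 d [-0.1  0.4 24.5] a [-0.0008 -0.0016 -0.0005]
```

```bash
python3 -m inch '[{"ax":-0.0008,"ay":-0.0016,"az":0,"dx":-0.1,"dy":0.4,"dz":24.5,"gripper":60},{"ax":-0.0008,"ay":-0.0016,"az":0,"dx":-0.1,"dy":0.4,"dz":24.5,"gripper":60},{"ax":-0.0008,"ay":-0.0016,"az":0,"dx":-0.1,"dy":0.4,"dz":24.5,"gripper":45},{"ax":0,"ay":0,"az":0,"dx":0,"dy":0,"dz":0,"gripper":0},{"ax":0,"ay":0,"az":0,"dx":0,"dy":0,"dz":0,"gripper":0},{"ax":0,"ay":0,"az":0,"dx":0,"dy":0,"dz":0,"gripper":0},{"ax":0,"ay":0,"az":0,"dx":0,"dy":0,"dz":0,"gripper":0},{"ax":0,"ay":0,"az":0,"dx":0,"dy":0,"dz":0,"gripper":0}]' 50
python3 st.py
```

```text
time: 13.65
position: [0.4927, -0.2573, 0.1374]
tool_rot: [0.527, 0.85, -0.001, 0.004]
ft_force: [-0.4, -1.4, 1.9]
grip_width: 0.0284
[ 0.4927 -0.2573  0.1374] [-6.820e-01  5.490e-01  1.694e+00 -1.000e-03  8.920e-01 -1.143e+00] 13.65 [-0.4 -1.4  1.9] 0.028383672078760292
tilt -0.4087768615478273 -0.0022703590142266867 [0.89538093 0.44529306 0.00266205] grasp [ 0.49257532 -0.25724597  0.15637213]
```

```bash
python3 -m inch '[{"ax":0,"ay":0,"az":0,"dx":0,"dy":0,"dz":0,"gripper":0},{"ax":0,"ay":0,"az":0,"dx":0,"dy":0,"dz":0,"gripper":0}]' 50
python3 st.py
```

```text
time: 13.85
position: [0.4927, -0.2574, 0.1373]
tool_rot: [0.527, 0.85, -0.001, 0.004]
ft_force: [-1.5, -2.3, 4.9]
grip_width: 0.0282
[ 0.4927 -0.2574  0.1373] [-6.820e-01  5.490e-01  1.694e+00 -1.000e-03  8.920e-01 -1.143e+00] 13.85 [-1.5 -2.3  4.9] 0.028171791180249973
tilt -0.40717961317486956 -0.0021822740977045394 [0.89537439 0.44530674 0.00257245] grasp [ 0.49254946 -0.25727665  0.15631841]
```

```bash
python3 -m inch '[{"ax":0,"ay":0,"az":0,"dx":0,"dy":0,"dz":0,"gripper":45},{"ax":0,"ay":0,"az":0,"dx":0,"dy":0,"dz":0,"gripper":45},{"ax":0,"ay":-0.007,"az":0,"dx":0,"dy":-0.7,"dz":4,"gripper":45},{"ax":0,"ay":0,"az":0,"dx":0,"dy":0,"dz":4,"gripper":45},{"ax":0,"ay":0,"az":0,"dx":0,"dy":0,"dz":1,"gripper":45}]' 50
python3 st.py
```

```text
time: 14.35
position: [0.491, -0.2561, 0.1261]
tool_rot: [0.527, 0.85, -0.002, 0.004]
ft_force: [-0.2, -0.5, 0.7]
grip_width: 0.039
[ 0.491  -0.2561  0.1261] [-0.681  0.563  1.708 -0.003  0.861 -1.14 ] 14.35 [-0.2 -0.5  0.7] 0.039022504250629864
tilt -0.539242573910374 -0.0008515034853925244 [0.89535569 0.44534966 0.00137089] grasp [ 0.49089855 -0.25595905  0.14513979]
```

```bash
python3 -m inch '[{"ax":0,"ay":0.009,"az":0,"dx":1,"dy":0.5,"dz":-3,"gripper":45},{"ax":0,"ay":0,"az":0,"dx":0,"dy":0,"dz":0,"gripper":0},{"ax":0,"ay":0,"az":0,"dx":0,"dy":0,"dz":0,"gripper":0},{"ax":0,"ay":0,"az":0,"dx":0,"dy":0,"dz":0,"gripper":0},{"ax":0,"ay":0,"az":0,"dx":0,"dy":0,"dz":0,"gripper":0},{"ax":0,"ay":0,"az":0,"dx":0,"dy":0,"dz":0,"gripper":0}]' 50
python3 st.py s13.png
```

```text
time: 14.95
position: [0.4915, -0.2561, 0.1303]
tool_rot: [0.527, 0.85, -0.0, 0.002]
ft_force: [-1.5, -1.4, 1.0]
grip_width: 0.0296
[ 0.4915 -0.2561  0.1303] [-6.820e-01  5.590e-01  1.700e+00  1.000e-03  8.790e-01 -1.144e+00] 14.95 [-1.5 -1.4  1. ] 0.029597017573595646
tilt -0.17656409780201857 -0.0016156125216638631 [0.89532869 0.44540246 0.00178344] grasp [ 0.49141883 -0.25602136  0.149304  ]
```

View pics/s13.png

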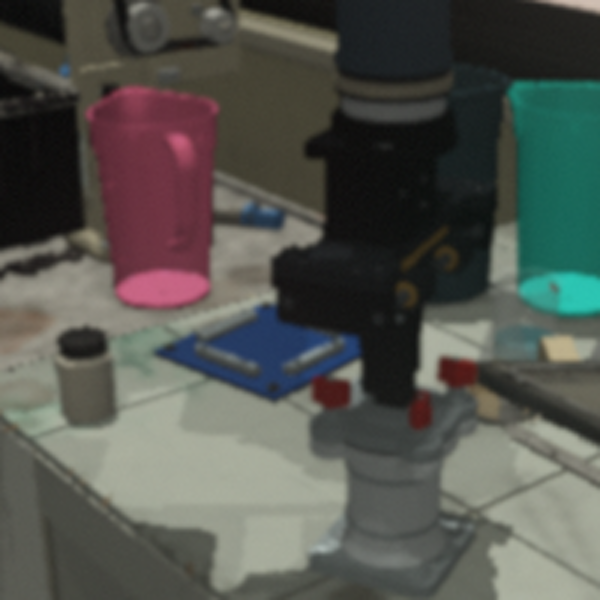

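```bash
python3 -m inch '[{"ax":0,"ay":0,"az":0,"dx":0,"dy":0,"dz":0,"gripper":0},{"ax":0,"ay":0,"az":0,"dx":0,"dy":0,"dz":0,"gripper":0},{"ax":0,"ay":0,"az":0,"dx":0,"dy":0,"dz":0,"gripper":0}]' 50
python3 st.py; python3 -c "
from h import *
save(cam('wrist'),'w13.png')"
```

```text
time: 15.3
position: [0.4916, -0.256, 0.1303]
tool_rot: [0.527, 0.85, 0.0, 0.002]
ft_force: [-1.9, -2.3, 2.2]
grip_width: 0.0295
[ 0.4916 -0.256   0.1303] [-6.820e-01  5.590e-01  1.700e+00  1.000e-03  8.790e-01 -1.144e+00] 15.3 [-1.9 -2.3  2.2] 0.02953186963778819
tilt -0.17560594188592285 -0.0017975099517872997 [0.89540612 0.44524602 0.00196465] grasp [ 0.4914989  -0.25595396  0.14933752]
```

View pics/w13.png

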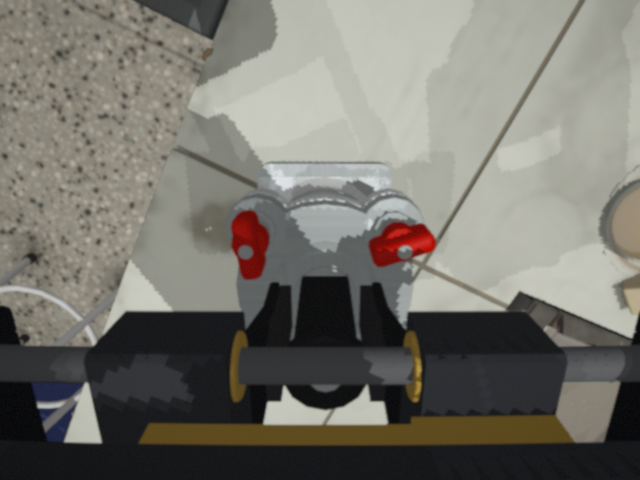

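```bash
python3 -m inch '[{"ax":0,"ay":0,"az":0,"dx":0,"dy":0,"dz":0,"gripper":42},{"ax":0,"ay":0.002,"az":0,"dx":0.5,"dy":0,"dz":-8,"gripper":42},{"ax":0,"ay":0,"az":0,"dx":0.5,"dy":0,"dz":-13.5,"gripper":0},{"ax":0,"ay":0,"az":0,"dx":0,"dy":0,"dz":0,"gripper":0},{"ax":0,"ay":0,"az":0,"dx":0,"dy":0,"dz":0,"gripper":0},{"ax":0,"ay":0,"az":0,"dx":0,"dy":0,"dz":0,"gripper":0},{"ax":0,"ay":0,"az":0,"dx":0,"dy":0,"dz":0,"gripper":0}]' 60
python3 st.py; python3 -c "
from h import *
save(cam('wrist'),'w14.png')"
```

```text
time: 16.05
position: [0.4909, -0.2546, 0.1534]
tool_rot: [0.527, 0.85, 0.001, 0.001]
ft_force: [-4.2, 1.2, 11.9]
grip_width: 0.029
[ 0.4909 -0.2546  0.1534] [-0.682  0.524  1.684  0.002  0.933 -1.144] 16.05 [-4.2  1.2 11.9] 0.029019747019191074
tilt -0.052401498645583064 -0.002121933619994926 [0.89537903 0.44529955 0.00216932] grasp [ 0.49083081 -0.25461025  0.17236605]
```

View pics/w14.png

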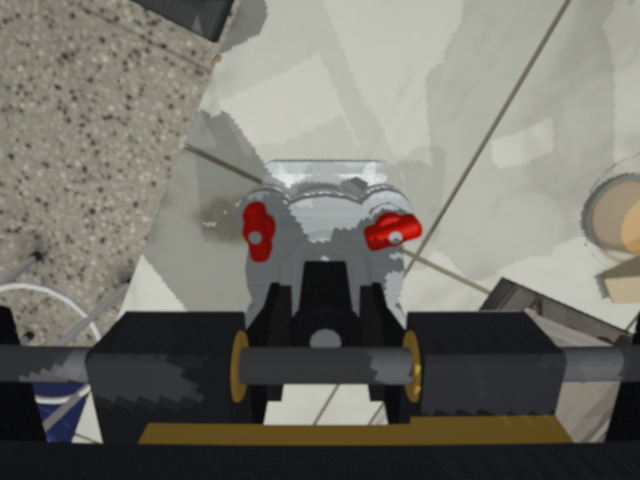

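```bash
python3 -m inch '[{"ax":0,"ay":0,"az":0,"dx":0,"dy":0,"dz":-6,"gripper":0},{"ax":0,"ay":0,"az":0,"dx":0,"dy":0,"dz":-12,"gripper":0},{"ax":0,"ay":0,"az":0,"dx":0,"dy":0,"dz":-12,"gripper":0},{"ax":0,"ay":0,"az":0,"dx":0,"dy":0,"dz":-12,"gripper":0},{"ax":0,"ay":0,"az":0,"dx":0,"dy":0,"dz":0,"gripper":0}]' 60
python3 st.py s15.png;python3 pot.py .042
```

```text
time: 16.6
position: [0.4923, -0.2557, 0.1957]
tool_rot: [0.527, 0.85, 0.001, 0.003]
ft_force: [0.5, -0.9, -5.8]
grip_width: 0.0291
[ 0.4923 -0.2557  0.1957] [-0.682  0.465  1.644  0.002  1.027 -1.144] 16.6 [ 0.5 -0.9 -5.8] 0.029052917859179374
tilt -0.26744549552091595 -0.0038770872451794947 [0.89535634 0.4453313  0.00412948] grasp [ 0.49215304 -0.25562799  0.21471215]
red [  0.4519  -0.2454 124.5948   0.1801] [ 9.3 25. ] [258.34206349 230.62380952] 923
red [ 0.5072 -0.2181 45.5382  0.1798] [24.8  8.7] [390.75484352 230.03874814] 888
head 3024 [ 0.48735078 -0.24824303  0.21699356] [0.04562601 0.02744228 0.01596101] [255 297] [396 329] [ 0.48883951 -0.24964076  0.2157829 ]
```

View pics/s15.png

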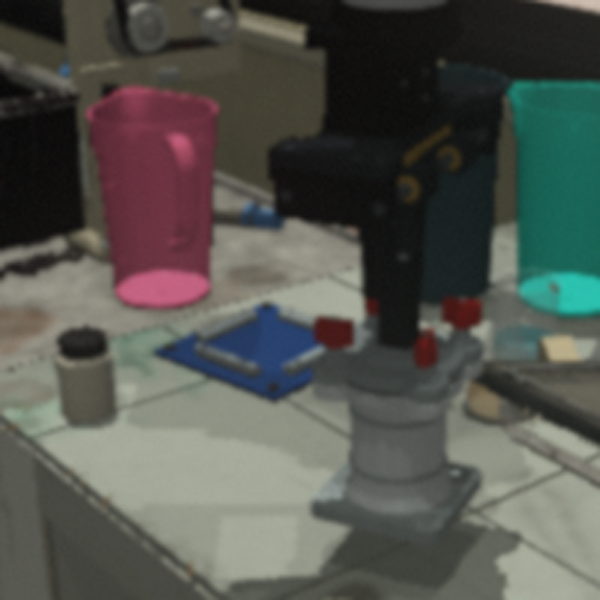

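```bash
python3 -c "
from h import *
a=np.deg2rad(11.75); y=(np.cos(a),np.sin(a),0)
plan(mk(y,-Z,(.60,-.08,.20)),7)"
```

```text
rel mm [108.2 175.4  -5.6] rot [0.003 0.001 0.256] | row x7 d [18.2 23.3 -0.8] a [0.0004 0.0002 0.0366]
```

```bash
python3 -m inch '[{"ax":0,"ay":0,"az":0.036,"dx":18.2,"dy":23.3,"dz":-0.8,"gripper":0},{"ax":0,"ay":0,"az":0.037,"dx":18.2,"dy":23.3,"dz":-0.8,"gripper":0},{"ax":0,"ay":0,"az":0.037,"dx":18.2,"dy":23.3,"dz":-0.8,"gripper":0},{"ax":0,"ay":0,"az":0.037,"dx":18.2,"dy":23.3,"dz":-0.8,"gripper":0},{"ax":0,"ay":0,"az":0.037,"dx":18.2,"dy":23.3,"dz":-0.8,"gripper":0},{"ax":0,"ay":0,"az":0.036,"dx":18.2,"dy":23.3,"dz":-0.8,"gripper":0},{"ax":0,"ay":0,"az":0.036,"dx":18.2,"dy":23.3,"dz":-0.8,"gripper":0},{"ax":0,"ay":0,"az":0,"dx":0,"dy":0,"dz":0,"gripper":0}]' 60
cat > hold.py <<'E'
from h import *
import sys
c=cam(sys.argv[1])
h=cv2.cvtColor(c["img"],cv2.COLOR_RGB2HSV)
mk_=cv2.inRange(h,(105,120,40),(130,255,255))
n,l,st,ce=cv2.connectedComponentsWithStats(mk_)
big=(mk_>0)
v,u=np.where(big); P,z=pts(c,np.c_[u,v])
k=(abs(P[:,2]-.006)<.008)&(abs(P[:,0]-.618)<.13)&(abs(P[:,1]-.063)<.13)
w=onplane(c,np.c_[u,v][k],.006)
r=cv2.minAreaRect((w[:,:2]*1e3).astype(np.float32)); print("plate",r,"z",P[k,2].mean())
# bars: points with z ~.016 near the plate
v,u=np.mgrid[0:480,0:640]; px=np.c_[u.ravel(),v.ravel()]; P,z=pts(c,px)
k=(z>0)&(P[:,2]>.0125)&(P[:,2]<.020)&(np.hypot(P[:,0]-r[0][0]/1e3,P[:,1]-r[0][1]/1e3)<.085)
B=P[k][:,:2]; a=np.deg2rad(r[2]%90 if r[2]%90<45 else r[2]%90-90); 
ex=np.array([np.cos(a),np.sin(a)]); ey=np.array([-ex[1],ex[0]])
q=(B-np.array(r[0])/1e3)@np.c_[ex,ey]*1e3
for nm,kk,i in (("+x",q[:,0]>45,0),("-x",q[:,0]<-45,0),("+y",q[:,1]>45,1),("-y",q[:,1]<-45,1)):
    kk=kk&(abs(q[:,1-i])<38)
    if kk.sum()>10: print(nm,kk.sum(),np.percentile(q[kk,i],[2,50,98]),"along",q[kk,1-i].min(),q[kk,1-i].max(),"slope",np.polyfit(q[kk,1-i],q[kk,i],1)[0])
save(c,sys.argv[2])
E
python3 st.py; python3 hold.py wrist w16.png; python3 hold.py top t16.png; python3 pot.py .046
```

```text
time: 17.5
position: [0.6022, -0.076, 0.199]
tool_rot: [0.63, 0.777, 0.003, 0.001]
ft_force: [-0.8, 1.6, -4.6]
grip_width: 0.0289
[ 0.6022 -0.076   0.199 ] [-0.312  0.528  1.507  0.005  1.103 -0.522] 17.5 [-0.8  1.6 -4.6] 0.028947142035036726
tilt 0.02705714713383267 -0.005439836496155236 [0.97844397 0.20645098 0.00503868] grasp [ 0.6021016  -0.07608641  0.21800198]
plate ((623.233642578125, 40.90424728393555), (147.8406982421875, 98.22467803955078), 12.138978958129883) z 0.005788763818285889
+x 952 [49.10039528 54.21978254 59.67347969] along -10.840707090465315 37.936047786697024 slope 0.004174536130224155
-x 959 [-59.22413984 -54.01953225 -48.56741998] along -10.907527619283302 37.9737900726913 slope 0.0012186566639106262
plate ((617.923583984375, 63.10833740234375), (147.2621307373047, 147.8844757080078), 11.76697063446045) z 0.005224839669852091
+x 74 [50.44264507 56.09885756 61.31377063] along -4.406330217779319 35.28309785028366 slope -0.036394443109873144
-x 74 [-60.32250963 -55.11663725 -49.88411757] along -35.29444663196904 10.329850258805607 slope 0.015550216449658937
+y 108 [48.87188135 54.8007828  59.67192734] along -30.852762425239877 35.34595310959746 slope -0.011148441222587476
-y 79 [-59.10025882 -54.16802953 -48.4646038 ] along -36.28945713808822 8.133612287215854 slope 0.03151937443781427
red [ 5.631000e-01 -5.880000e-02  1.101051e+02  1.841000e-01] [ 9.3 25.2] [258.21428571 230.72970779] 898
red [ 0.6236 -0.0466 31.3922  0.1834] [24.8  9.2] [390.46246246 229.96096096] 867
head 3040 [ 0.59748024 -0.07231633  0.22100617] [0.0491485  0.01950847 0.01598523] [256 297] [396 329] [ 0.59818273 -0.07234306  0.21949259]
```

View pics/w16.png

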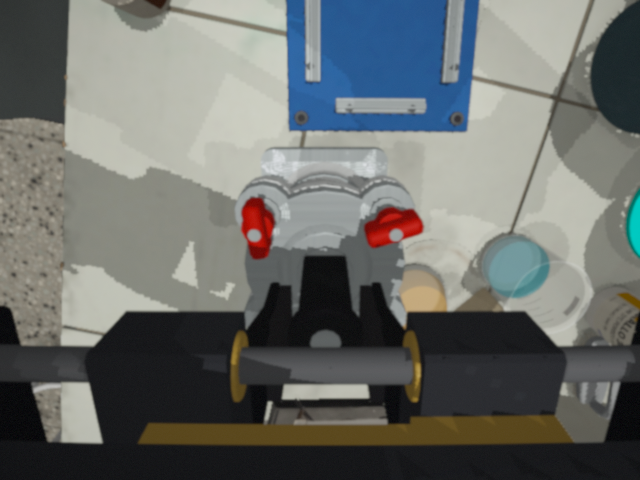

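```bash
python3 -m inch '[{"ax":0,"ay":0,"az":0,"dx":0,"dy":0,"dz":0,"gripper":0},{"ax":0,"ay":0,"az":0,"dx":0,"dy":0,"dz":0,"gripper":0}]' 60
python3 st.py; python3 pot.py .046; python3 - <<'E'
from h import *
c=cam("wrist")
# flange / foot tilt check: cover plane fit z between .14 and .165 region near pot
v,u=np.mgrid[0:480,0:640]; px=np.c_[u.ravel(),v.ravel()]; P,z=pts(c,px)
k=(z>0)&(np.hypot(P[:,0]-.6,P[:,1]+.08)<.045)&(abs(P[:,2]-.156)<.012)
Q=P[k]; 
for i in range(3):
    A=np.c_[Q[:,:2]-[.6,-.08],np.ones(len(Q))]; s=np.linalg.lstsq(A,Q[:,2],rcond=None)[0]; r=Q[:,2]-A@s; Q=Q[abs(r)<.003]
print(len(Q),s)
k=(z>0)&(np.hypot(P[:,0]-.6,P[:,1]+.08)<.075)&(abs(P[:,2]-.056)<.008); print("foot top",k.sum(),P[k].mean(0),P[k][:,1].max()) 
q=px[k]; print(q.min(0),q.max(0))
# plate corners
E
```

```text
time: 17.85
position: [0.5993, -0.0802, 0.1993]
tool_rot: [0.631, 0.775, 0.001, 0.0]
ft_force: [-0.3, 1.4, -5.6]
grip_width: 0.029
[ 0.5993 -0.0802  0.1993] [-3.180e-01  5.260e-01  1.510e+00  1.000e-03  1.104e+00 -5.230e-01] 17.85 [-0.3  1.4 -5.6] 0.028990907380288748
tilt 0.021307094743817222 -0.0014548752610547247 [0.97925337 0.20263569 0.00126979] grasp [ 0.5992407  -0.08023343  0.21830537]
red [ 5.63300e-01 -5.95000e-02  1.09402e+02  1.85400e-01] [12.8 25.2] [257.87649402 228.94422311] 962
red [ 0.6232 -0.0466 30.9129  0.1849] [25.   9.5] [391.00653595 228.05446623] 951
head 3029 [ 0.59740579 -0.07395705  0.22099503] [0.04948727 0.01917145 0.01597788] [255 296] [396 329] [ 0.59805136 -0.07395243  0.22044903]
8733 [-0.00633078 -0.01209975  0.15701618]
foot top 3309 [ 0.59119848 -0.04597606  0.05693635] -0.029227928637105827
[261 157] [386 193]
```

```bash
python3 - <<'E'
from h import *
a=np.deg2rad(11.9); ex=np.array([np.cos(a),np.sin(a)]); ey=np.array([-ex[1],ex[0]])
for n in ("wrist","top"):
    c=cam(n); v,u=np.mgrid[0:480,0:640]; px=np.c_[u.ravel(),v.ravel()]; P,z=pts(c,px)
    q=(P[:,:2]-[.618,.064])@np.c_[ex,ey]*1e3
    im=c["img"].reshape(-1,3).astype(int)
    k=(z>0)&(P[:,2]>.012)&(P[:,2]<.021)
    b=k&(abs(q[:,0])<40)&(abs(q[:,1]+54)<12); print(n,"-y bar",b.sum(),np.percentile(q[b,1],[1,50,99]),np.percentile(q[b,0],[0.5,99.5]),np.median(P[b,2]))
    for s in (1,-1):
        b=k&(abs(q[:,0]-54*s)<12)&(abs(q[:,1])<45); print(s,b.sum(),np.percentile(q[b,0],[1,50,99]),np.percentile(q[b,1],[.5,99.5]))
    bl=(im[:,2]>im[:,0]+50)&(z>0)&(P[:,2]<.012)&(abs(q[:,0])<90)&(abs(q[:,1])<90)
    m=bl&(abs(q[:,0])<60)&(q[:,1]<-60); print("plate near edge",np.percentile(q[m,1],[0,1]))
    m=bl&(abs(q[:,1]+45)<30); print("plate x edges",np.percentile(q[m,0],[0,1,99,100]))
E
```

```text
wrist -y bar 1265 [-58.85122477 -53.47273121 -48.10381044] [-34.8670221   35.77597406] 0.015425647523765906
1 1156 [48.99524412 54.21304351 60.3625079 ] [-34.42552237  19.52267839]
-1 1107 [-59.06009096 -53.58720016 -48.2084913 ] [-34.61340531  19.10504732]
plate near edge [-72.70422806 -72.64283799]
plate x edges [-73.58125624 -72.26099475  73.02534447  74.52188217]
top -y bar 80 [-61.06512782 -55.02665393 -49.24429217] [-36.52417225   5.66437214] 0.01484110274683026
1 81 [48.9017102  55.70384329 61.50453055] [-8.34664941 36.40771937]
-1 84 [-60.57051102 -55.55995686 -48.22803739] [-35.92569055   5.57124891]
plate near edge [-75.04727804 -74.64911192]
plate x edges [-74.54359634 -73.52808659  10.58366408  73.96002712]
```

```bash
python3 - <<'E'
from h import *
a=np.deg2rad(11.7); ex=np.array([np.cos(a),np.sin(a)]); ey=np.array([-ex[1],ex[0]])
c=cam("wrist"); v,u=np.mgrid[0:480,0:640]; px=np.c_[u.ravel(),v.ravel()]; P,z=pts(c,px)
q=(P[:,:2]-[.5993,-.0835])@np.c_[ex,ey]*1e3
k=(z>0)&(abs(P[:,2]-.057)<.004)&(abs(q[:,0])<60)&(abs(q[:,1])<60)
print(np.percentile(q[k,1],[95,99,99.8]),np.percentile(q[k,0],[.2,1,99,99.8]))
plan(mk((ex[0],ex[1],0),-Z,np.array([.5993+.0188,-.0802+.1483,.199])),5)
E
```

```text
[41.9958135  42.73341561 42.82946695] [-45.29136474 -44.18140676  44.42993582  45.74093529]
rel mm [141.4  48.    0.7] rot [0.002 0.    0.001] | row x5 d [28.3  9.6  0.1] a [0.0004 0.     0.0001]
```

```bash
python3 -c "
from h import *
a=np.deg2rad(11.8)
plan(mk((np.cos(a),np.sin(a),0),-Z,np.array([.5993+.0184,-.0802+.1502,.185])),6)"
```

```text
rel mm [143.3  48.   14.7] rot [ 0.002  0.    -0.001] | row x6 d [23.9  8.   2.4] a [ 0.0004  0.     -0.0002]
```

```bash
python3 -m inch '[{"ax":0,"ay":0,"az":0,"dx":14,"dy":4.7,"dz":0,"gripper":0},{"ax":0,"ay":0,"az":0,"dx":24,"dy":8,"dz":0,"gripper":0},{"ax":0,"ay":0,"az":0,"dx":30,"dy":10,"dz":0,"gripper":0},{"ax":0,"ay":0,"az":0,"dx":30,"dy":10,"dz":4.7,"gripper":0},{"ax":0,"ay":0,"az":0,"dx":25,"dy":8.4,"dz":5,"gripper":0},{"ax":0,"ay":0,"az":0,"dx":14,"dy":4.8,"dz":5,"gripper":0},{"ax":0,"ay":0,"az":0,"dx":6.3,"dy":2.1,"dz":0,"gripper":0},{"ax":0,"ay":0,"az":0,"dx":0,"dy":0,"dz":0,"gripper":0}]' 60
python3 -m inch '[{"ax":0,"ay":0,"az":0,"dx":0,"dy":0,"dz":0,"gripper":0},{"ax":0,"ay":0,"az":0,"dx":0,"dy":0,"dz":0,"gripper":0}]' 60
python3 st.py; python3 - <<'E'
from h import *
a=np.deg2rad(11.9); ex=np.array([np.cos(a),np.sin(a)]); ey=np.array([-ex[1],ex[0]])
c=cam("wrist"); save(c,"w17.png"); v,u=np.mgrid[0:480,0:640]; px=np.c_[u.ravel(),v.ravel()]; P,z=pts(c,px)
q=(P[:,:2]-[.6181,.0648])@np.c_[ex,ey]*1e3
m=(z>0)&(abs(q[:,0])<62)&(abs(q[:,1])<62)
k=m&(P[:,2]>.033)&(P[:,2]<.052)&(q[:,1]>20); print("foot",k.sum(),np.median(P[k,2]),np.percentile(q[k,1],[95,99,99.8]),np.percentile(q[k,0],[.2,1,99,99.8]))
k=(z>0)&(P[:,2]>.012)&(P[:,2]<.021)
b=k&(abs(q[:,0])<40)&(abs(q[:,1]-54)<14); print("+y bar",b.sum(),np.percentile(q[b,1],[1,50,99]),np.percentile(q[b,0],[0.5,99.5]))
for s in (1,-1):
    b=k&(abs(q[:,0]-54*s)<14)&(abs(q[:,1])<45)
    if b.sum(): print(s,b.sum(),np.percentile(q[b,0],[1,50,99]),np.percentile(q[b,1],[.5,99.5]))
c=cam("scene"); save(c,"s17.png",(200,150,360,290),5)
E
```

```text
time: 18.9
position: [0.6176, 0.0712, 0.1848]
tool_rot: [0.63, 0.776, 0.001, 0.001]
ft_force: [0.2, 0.1, -4.7]
grip_width: 0.0286
time: 19.1
position: [0.618, 0.0692, 0.1853]
tool_rot: [0.631, 0.775, 0.001, 0.001]
ft_force: [0.2, -0.1, -5.6]
grip_width: 0.0292
[0.618  0.0692 0.1853] [-0.068  0.564  1.48   0.     1.094 -0.272] 19.1 [ 0.2 -0.1 -5.6] 0.029167816446815296
tilt -0.0814038950426761 -0.0022170878335524306 [0.97924607 0.20265896 0.00254673] grasp [0.61795808 0.06915531 0.20427493]
foot 3260 0.04171838292227348 [45.10498375 45.34417364 45.43504095] [-45.33569386 -44.05930255  44.60226642  46.12905695]
+y bar 1262 [49.74926391 55.62604239 60.2572076 ] [-34.68231577  36.31542004]
1 238 [50.22575276 55.63279184 60.8599891 ] [20.26455362 36.45209398]
-1 206 [-59.08917809 -54.38941286 -50.11518615] [20.29484405 36.8230555 ]
```

View pics/s17.png

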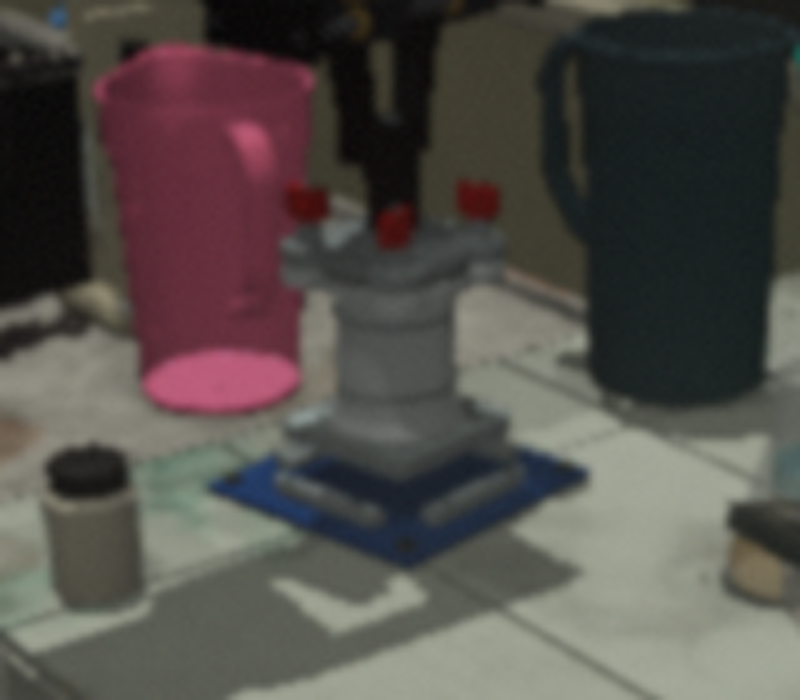

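View pics/w17.png

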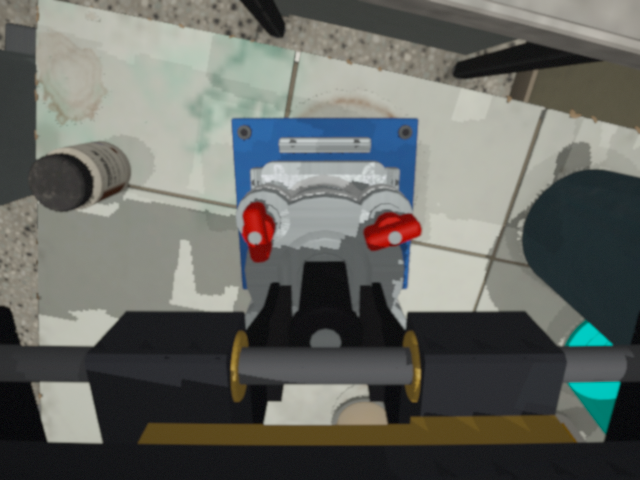

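```bash
python3 -m inch '[{"ax":0,"ay":0,"az":0,"dx":1.4,"dy":0,"dz":4,"gripper":0},{"ax":0,"ay":0,"az":0,"dx":0,"dy":0,"dz":5,"gripper":0},{"ax":0,"ay":0,"az":0,"dx":0,"dy":0,"dz":3,"gripper":0},{"ax":0,"ay":0,"az":0,"dx":0,"dy":0,"dz":2,"gripper":0},{"ax":0,"ay":0,"az":0,"dx":0,"dy":0,"dz":2,"gripper":0},{"ax":0,"ay":0,"az":0,"dx":0,"dy":0,"dz":2,"gripper":0}]' 60
python3 -m inch '[{"ax":0,"ay":0,"az":0,"dx":0,"dy":0,"dz":1.5,"gripper":0},{"ax":0,"ay":0,"az":0,"dx":0,"dy":0,"dz":1,"gripper":0},{"ax":0,"ay":0,"az":0,"dx":0,"dy":0,"dz":0,"gripper":0}]' 60
python3 st.py s18.png
```

```text
time: 19.8
position: [0.6175, 0.072, 0.1668]
tool_rot: [0.631, 0.776, 0.001, 0.001]
ft_force: [-0.1, -0.9, -5.4]
grip_width: 0.0286
time: 20.1
position: [0.6174, 0.0719, 0.1643]
tool_rot: [0.631, 0.776, 0.001, 0.001]
ft_force: [-0.8, 0.5, -6.8]
grip_width: 0.029
[0.6174 0.0719 0.1643] [-6.400e-02  5.900e-01  1.499e+00  1.000e-03  1.051e+00 -2.700e-01] 20.1 [-0.8  0.5 -6.8] 0.02904277101516298
tilt -0.025185512807395255 -0.001812261452822452 [0.97896218 0.20403329 0.00185978] grasp [0.61734578 0.07191209 0.18333536]
```

View pics/s18.png

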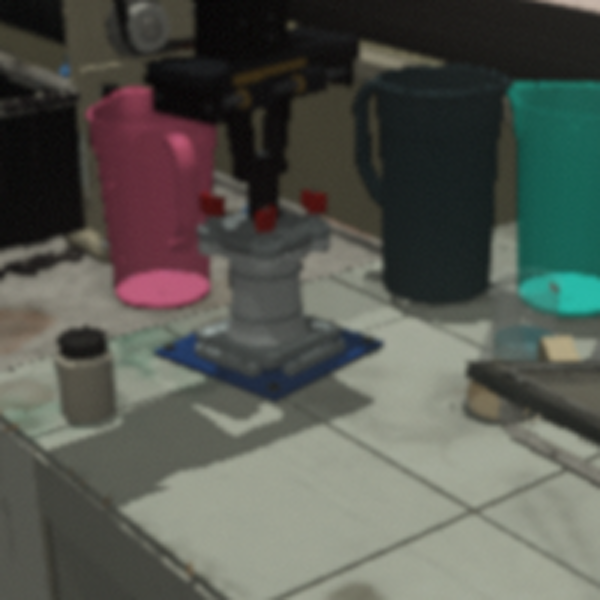

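```bash
python3 -m inch '[{"ax":0,"ay":0,"az":0,"dx":-0.5,"dy":0,"dz":1,"gripper":0},{"ax":0,"ay":0,"az":0,"dx":-0.4,"dy":0,"dz":1,"gripper":0},{"ax":0,"ay":0,"az":0,"dx":0,"dy":0,"dz":1,"gripper":0},{"ax":0,"ay":0,"az":0,"dx":0,"dy":0,"dz":0.7,"gripper":0},{"ax":0,"ay":0,"az":0,"dx":0,"dy":0,"dz":0,"gripper":0}]' 60
python3 st.py
```

```text
time: 20.65
position: [0.6175, 0.0711, 0.1606]
tool_rot: [0.631, 0.776, 0.001, 0.0]
ft_force: [0.3, 0.4, -5.4]
grip_width: 0.0292
[0.6175 0.0711 0.1606] [-6.500e-02  5.950e-01  1.502e+00  1.000e-03  1.044e+00 -2.710e-01] 20.65 [ 0.3  0.4 -5.4] 0.029200100483901238
tilt -0.01336214622355832 -0.0016973550789800085 [0.9789762  0.20396752 0.00168715] grasp [0.6174595  0.07106532 0.17957836]
```

```bash
python3 -m inch '[{"ax":0,"ay":0,"az":0,"dx":0,"dy":0,"dz":0.7,"gripper":0},{"ax":0,"ay":0,"az":0,"dx":0,"dy":0,"dz":0.5,"gripper":0},{"ax":0,"ay":0,"az":0,"dx":0,"dy":0,"dz":0.5,"gripper":0},{"ax":0,"ay":0,"az":0,"dx":0,"dy":0,"dz":0,"gripper":0}]' 60
python3 st.py
```

```text
time: 21.05
position: [0.6177, 0.071, 0.1596]
tool_rot: [0.631, 0.776, 0.001, 0.001]
ft_force: [-1.5, -0.9, -1.1]
grip_width: 0.029
[0.6177 0.071  0.1596] [-6.500e-02  5.960e-01  1.502e+00  1.000e-03  1.041e+00 -2.710e-01] 21.05 [-1.5 -0.9 -1.1] 0.02900783429464808
tilt -0.04585823550765863 -0.0021803240756145172 [0.97896975 0.20399226 0.0023207 ] grasp [0.61763919 0.0709528  0.17860242]
```

```bash
python3 -m inch '[{"ax":0,"ay":0,"az":0,"dx":0,"dy":0,"dz":0.3,"gripper":0},{"ax":0,"ay":0,"az":0,"dx":0,"dy":0,"dz":0,"gripper":50},{"ax":0,"ay":0,"az":0,"dx":0,"dy":0,"dz":0,"gripper":50},{"ax":0,"ay":0,"az":0,"dx":0,"dy":0,"dz":0,"gripper":50},{"ax":0,"ay":0,"az":0,"dx":-10,"dy":0,"dz":-25,"gripper":50},{"ax":0,"ay":0,"az":0,"dx":-22,"dy":0,"dz":-35,"gripper":50},{"ax":0,"ay":0,"az":0,"dx":-20,"dy":0,"dz":-10,"gripper":50},{"ax":0,"ay":0,"az":0,"dx":0,"dy":0,"dz":0,"gripper":50}]' 60
python3 -m inch '[{"ax":0,"ay":0,"az":0,"dx":0,"dy":0,"dz":0,"gripper":40},{"ax":0,"ay":0,"az":0,"dx":0,"dy":0,"dz":0,"gripper":40}]' 20
python3 st.py s19.png;  python3 pot.py .006; python3 -c "
from h import *
save(cam('wrist'),'w19.png')"
```

```text
time: 21.85
position: [0.631, 0.0176, 0.2316]
tool_rot: [0.632, 0.775, 0.003, 0.004]
ft_force: [0.3, 0.7, -0.0]
grip_width: 0.0437
time: 22.05
position: [0.627, 0.0211, 0.2275]
tool_rot: [0.631, 0.776, 0.0, -0.001]
ft_force: [-0.1, -0.9, 0.7]
grip_width: 0.037
[0.627  0.0211 0.2275] [-0.145  0.526  1.421  0.002  1.196 -0.351] 22.05 [-0.1 -0.9  0.7] 0.03698529960584302
tilt 0.09240713532972128 -0.00020460316992561235 [ 9.78890180e-01  2.04386708e-01 -2.98869676e-04] grasp [0.62705469 0.02102245 0.24645428]
red [5.811000e-01 9.030000e-02 1.099642e+02 1.450000e-01] [ 9.6 25. ] [272.38011696 113.15497076] 568
red [ 0.6414  0.1029 30.8329  0.145 ] [25.   9.1] [378.53975535 113.58103976] 543
red [6.534000e-01 4.260000e-02 1.076804e+02 1.448000e-01] [10.7 24.7] [373.94453782 215.55630252] 454
red [ 0.5936  0.0295 25.7031  0.1448] [25.6  9.1] [274.96374622 215.28549849] 490
head 3497 [0.70403391 0.06877144 0.17895531] [0.2033045  0.0481815  0.01099496] [296 148] [639 283] [0.6205583  0.0672956  0.18058527]
```

View pics/s19.png

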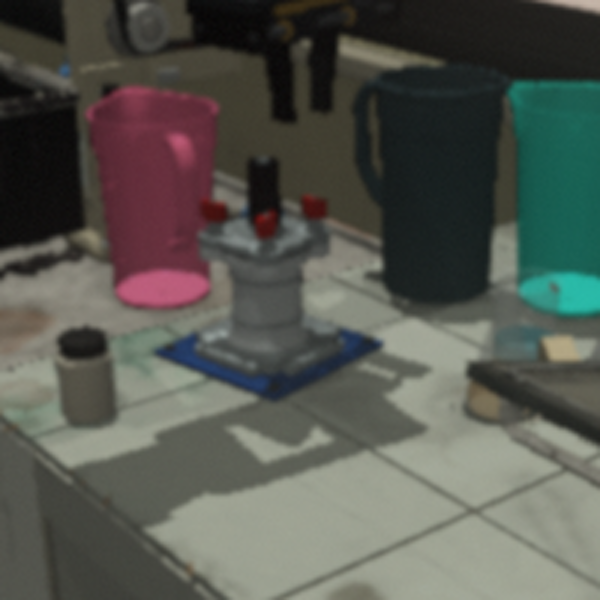

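View pics/w19.png

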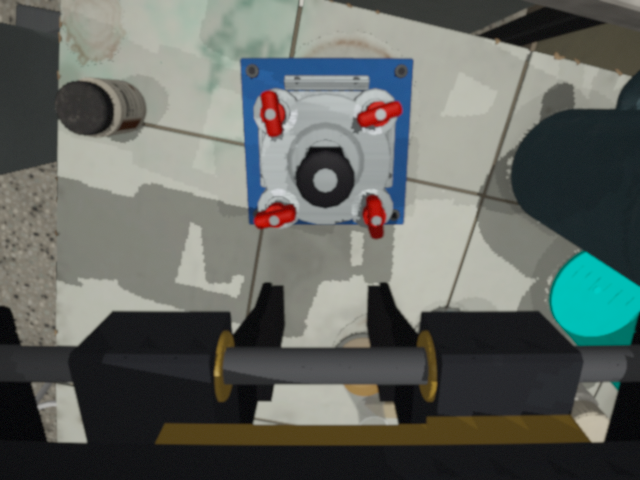

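```bash
cat > kn.py <<'E'
from h import *
import sys
x,y,yaw,z,N=[float(v) for v in sys.argv[1:6]]
a=np.deg2rad(yaw); o=robot.get_obs(); T=pose()
print(np.round(o["position"],4),np.round(o["q"],2),o["time"],np.round(o["ft_force"],1),np.round(o["moment"],2),"w %.4f"%o["grip_width"],"yaw %.1f"%np.degrees(np.arctan2(T[1,1],T[0,1])),"zt",np.round(T[:2,2],4))
plan(mk((np.cos(a),np.sin(a),0),-Z,(x,y,z)),int(N))
E
python3 kn.py .5811 .0903 20 .225 4
```

```text
[0.6273 0.0211 0.2276] [-0.14  0.53  1.42  0.    1.2  -0.35] 22.2 [-0.2  0.5 -0.5] [-0.12  0.03  0.02] w 0.0352 yaw 11.8 zt [-0.0003  0.0011]
rel mm [ 77.2 -31.    2.7] rot [ 0.    -0.001 -0.143] | row x4 d [19.7 -6.7  0.7] a [ 0.     -0.0003 -0.0356]
```

```bash
python3 -m inch '[{"ax":0,"ay":0,"az":-0.0356,"dx":19.7,"dy":-6.7,"dz":0.7,"gripper":23},{"ax":0,"ay":0,"az":-0.0356,"dx":19.7,"dy":-6.7,"dz":0.7,"gripper":23},{"ax":0,"ay":0,"az":-0.0356,"dx":19.7,"dy":-6.7,"dz":0.7,"gripper":23},{"ax":0,"ay":0,"az":-0.0356,"dx":19.7,"dy":-6.7,"dz":0.7,"gripper":23},{"ax":0,"ay":0,"az":0,"dx":0,"dy":0,"dz":0,"gripper":23},{"ax":0,"ay":0,"az":0,"dx":0,"dy":0,"dz":0,"gripper":23}]'; python3 kn.py .5811 .0903 20 .155 3;python3 kn.py .5811 .0903 20 .121 3
```

```text
time: 22.8
position: [0.5818, 0.0903, 0.2263]
tool_rot: [0.573, 0.819, 0.001, 0.001]
ft_force: [-0.3, -0.2, -0.6]
grip_width: 0.0202
[0.5818 0.0903 0.2263] [-0.04  0.47  1.52  0.    1.14 -0.39] 22.8 [-0.3 -0.2 -0.6] [-0.11  0.01  0.  ] w 0.0202 yaw 20.0 zt [0.0029 0.    ]
rel mm [ 0.3 -0.8 71.3] rot [0.003 0.001 0.001] | row x3 d [ 0.1 -0.3 23.8] a [0.0009 0.0003 0.0003]
[0.5818 0.0903 0.2263] [-0.04  0.47  1.52  0.    1.14 -0.39] 22.8 [-0.3 -0.2 -0.6] [-0.11  0.01  0.  ] w 0.0202 yaw 20.0 zt [0.0029 0.    ]
rel mm [  0.4  -0.9 105.3] rot [0.003 0.001 0.001] | row x3 d [ 0.1 -0.3 35.1] a [0.0009 0.0003 0.0003]
```

```bash
python3 -m inch '[{"ax":0.0009,"ay":0,"az":0,"dx":0.1,"dy":-0.2,"dz":24,"gripper":23},{"ax":0.0009,"ay":0,"az":0,"dx":0.1,"dy":-0.2,"dz":24,"gripper":23},{"ax":0.0009,"ay":0,"az":0,"dx":0.1,"dy":-0.2,"dz":22,"gripper":23},{"ax":0,"ay":0,"az":0,"dx":0,"dy":0,"dz":10,"gripper":23},{"ax":0,"ay":0,"az":0,"dx":0,"dy":0,"dz":10,"gripper":23},{"ax":0,"ay":0,"az":0,"dx":0,"dy":0,"dz":10,"gripper":23},{"ax":0,"ay":0,"az":0,"dx":0,"dy":0,"dz":3,"gripper":23},{"ax":0,"ay":0,"az":0,"dx":0,"dy":0,"dz":0,"gripper":23}]';python3 kn.py .5811 .0903 20 .121 3
python3 -c "
from h import *
save(cam('scene'),'s20.png',(210,160,330,260),6);save(cam('wrist'),'w20.png')"
```

```text
time: 23.6
position: [0.5816, 0.0893, 0.1228]
tool_rot: [0.574, 0.819, -0.0, -0.0]
ft_force: [-0.6, -0.2, 0.4]
grip_width: 0.0201
[0.5816 0.0893 0.1228] [-0.04  0.61  1.61 -0.    0.92 -0.38] 23.6 [-0.6 -0.2  0.4] [-0.1   0.02 -0.03] w 0.0201 yaw 19.9 zt [-0.0006 -0.0004]
rel mm [ 1.1 -0.1  1.8] rot [-0.001  0.    -0.001] | row x3 d [ 0.4 -0.   0.6] a [-0.0002  0.     -0.0004]
```

View pics/s20.png

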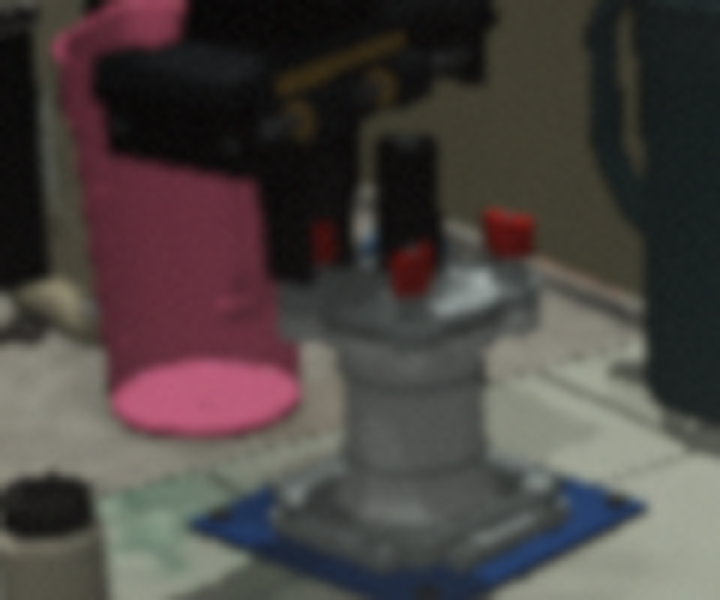

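View pics/w20.png

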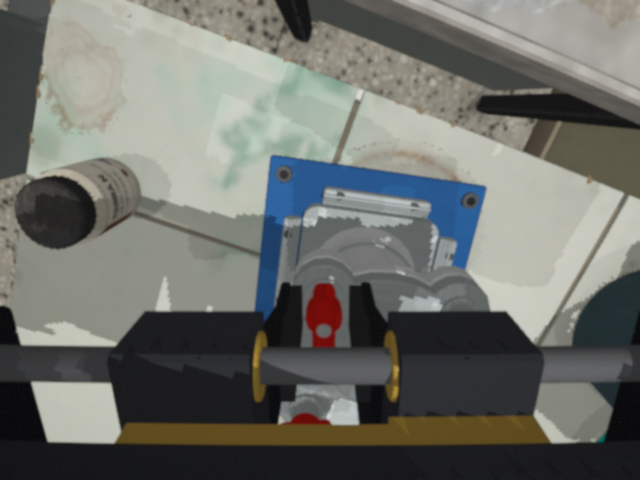

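```bash
python3 -m inch '[{"ax":0,"ay":0,"az":0,"dx":0.8,"dy":0,"dz":0.5,"gripper":0},{"ax":0,"ay":0,"az":0,"dx":0,"dy":0,"dz":0,"gripper":0},{"ax":0,"ay":0,"az":0,"dx":0,"dy":0,"dz":0,"gripper":0},{"ax":0,"ay":0,"az":0,"dx":0,"dy":0,"dz":0,"gripper":0}]' 25; python3 kn.py .5811 .0903 20 .121 3
python3 -m inch '[{"ax":0,"ay":0,"az":0.12,"dx":0,"dy":0,"dz":0,"gripper":0},{"ax":0,"ay":0,"az":0.12,"dx":0,"dy":0,"dz":0,"gripper":0},{"ax":0,"ay":0,"az":0.12,"dx":0,"dy":0,"dz":0,"gripper":0},{"ax":0,"ay":0,"az":0.12,"dx":0,"dy":0,"dz":0,"gripper":0},{"ax":0,"ay":0,"az":0.12,"dx":0,"dy":0,"dz":0,"gripper":0},{"ax":0,"ay":0,"az":0.12,"dx":0,"dy":0,"dz":0,"gripper":0},{"ax":0,"ay":0,"az":0.12,"dx":0,"dy":0,"dz":0,"gripper":0}]' 25; python3 kn.py .5811 .0903 -33 .121 3
```

```text
time: 24.1
position: [0.5809, 0.0902, 0.1228]
tool_rot: [0.574, 0.819, -0.0, -0.0]
ft_force: [-1.6, -0.7, 3.8]
grip_width: 0.011
[0.5809 0.0902 0.1228] [-0.04  0.61  1.62 -0.    0.92 -0.38] 24.1 [-1.6 -0.7  3.8] [-0.12  0.41  0.03] w 0.0110 yaw 19.9 zt [-0.0009 -0.0005]
rel mm [0.1 0.2 1.8] rot [-0.001  0.    -0.001] | row x3 d [0.  0.1 0.6] a [-0.0003  0.0001 -0.0004]
time: 24.8
position: [0.5806, 0.0902, 0.1228]
tool_rot: [0.859, 0.512, -0.001, -0.0]
ft_force: [-2.6, -1.0, 5.0]
grip_width: 0.0115
[0.5806 0.0902 0.1228] [-0.04  0.61  1.62 -0.    0.92  0.46] 24.8 [-2.6 -1.   5. ] [-0.12  0.5   0.08] w 0.0115 yaw -28.4 zt [-0.0016 -0.0005]
rel mm [0.3 0.4 1.8] rot [-0.001  0.001  0.079] | row x3 d [0.1 0.1 0.6] a [-0.0004  0.0004  0.0265]
```

```bash
python3 -m inch '[{"ax":0,"ay":0,"az":0.05,"dx":0,"dy":0,"dz":0,"gripper":0},{"ax":0,"ay":0,"az":0.05,"dx":0,"dy":0,"dz":0,"gripper":0},{"ax":0,"ay":0,"az":0.05,"dx":0,"dy":0,"dz":0,"gripper":0}]' 25; python3 kn.py .5811 .0903 -33 .121 3
python3 -m inch '[{"ax":0,"ay":0,"az":0.04,"dx":0,"dy":0,"dz":0,"gripper":0},{"ax":0,"ay":0,"az":0.04,"dx":0,"dy":0,"dz":0,"gripper":0},{"ax":0,"ay":0,"az":0,"dx":0,"dy":0,"dz":0,"gripper":0}]' 25; python3 kn.py .5811 .0903 -33 .121 3
```

```text
time: 25.1
position: [0.5806, 0.0902, 0.1228]
tool_rot: [0.894, 0.447, -0.001, -0.0]
ft_force: [-2.6, 0.5, 4.2]
grip_width: 0.0113
[0.5806 0.0902 0.1228] [-0.04  0.61  1.62 -0.    0.92  0.61] 25.1 [-2.6  0.5  4.2] [-0.05  0.52  0.16] w 0.0113 yaw -36.9 zt [-0.0017 -0.0005]
rel mm [0.3 0.4 1.8] rot [-0.001  0.001 -0.067] | row x3 d [0.1 0.1 0.6] a [-0.0004  0.0005 -0.0225]
time: 25.4
position: [0.5824, 0.0906, 0.1229]
tool_rot: [0.911, 0.412, 0.001, 0.0]
ft_force: [1.1, 1.7, 1.7]
grip_width: 0.0111
[0.5824 0.0906 0.1229] [-0.04  0.61  1.61  0.    0.92  0.69] 25.4 [1.1 1.7 1.7] [ 0.22 -0.08  0.2 ] w 0.0111 yaw -41.3 zt [0.0024 0.0002]
rel mm [-1.1 -0.8  1.9] rot [ 0.002 -0.002 -0.146] | row x3 d [-0.4 -0.3  0.6] a [ 0.0006 -0.0005 -0.0486]
```

```bash
python3 -m inch '[{"ax":0,"ay":0,"az":0.04,"dx":0,"dy":0,"dz":0,"gripper":0},{"ax":0,"ay":0,"az":0.04,"dx":0,"dy":0,"dz":0,"gripper":0},{"ax":0,"ay":0,"az":0,"dx":0,"dy":0,"dz":0,"gripper":0}]' 25; python3 kn.py .5811 .0903 -33 .121 3
```

```text
time: 25.7
position: [0.582, 0.0903, 0.1229]
tool_rot: [0.927, 0.376, 0.001, 0.0]
ft_force: [0.4, 2.0, 2.8]
grip_width: 0.0112
[0.582  0.0903 0.1229] [-0.04  0.61  1.61 -0.    0.92  0.77] 25.7 [0.4 2.  2.8] [0.11 0.   0.35] w 0.0112 yaw -45.9 zt [ 0.0014 -0.0005]
rel mm [-0.6 -0.7  1.9] rot [ 0.001 -0.001 -0.224] | row x3 d [-0.2 -0.2  0.6] a [ 0.0005 -0.0002 -0.0748]
```

```bash
python3 -m inch '[{"ax":0,"ay":0,"az":0,"dx":0,"dy":0,"dz":0,"gripper":23},{"ax":0,"ay":0,"az":0,"dx":0,"dy":0,"dz":0,"gripper":23},{"ax":0,"ay":0,"az":0,"dx":0,"dy":0,"dz":-15,"gripper":23},{"ax":0,"ay":0,"az":0,"dx":0,"dy":0,"dz":-30,"gripper":23},{"ax":0,"ay":0,"az":0,"dx":0,"dy":0,"dz":-40,"gripper":23},{"ax":0,"ay":0,"az":0,"dx":0,"dy":0,"dz":-20,"gripper":23}]'; python3 kn.py .627 .021 11.8 .2275 6
```

```text
time: 26.3
position: [0.5823, 0.0901, 0.23]
tool_rot: [0.927, 0.375, 0.001, 0.001]
ft_force: [1.2, 0.1, 0.2]
grip_width: 0.0205
[0.5823 0.0901 0.23  ] [-0.04  0.47  1.52 -0.    1.15  0.77] 26.3 [1.2 0.1 0.2] [-0.08  0.06  0.  ] w 0.0205 yaw -46.0 zt [ 0.0028 -0.0004]
rel mm [-15.9  80.8   2.6] rot [ 0.003 -0.    -1.008] | row x6 d [-8.2 11.7  0.4] a [ 5.00e-04 -1.00e-04 -1.68e-01]
```

```bash
python3 kn.py .632 .0216 17.7 .2275 8
```

```text
[0.5823 0.0901 0.23  ] [-0.04  0.47  1.52 -0.    1.15  0.77] 26.3 [1.2 0.1 0.2] [-0.08  0.06  0.  ] w 0.0205 yaw -46.0 zt [ 0.0028 -0.0004]
rel mm [-11.9  83.8   2.6] rot [ 0.003 -0.    -1.111] | row x8 d [-6.5  9.   0.3] a [ 0.0004 -0.     -0.1389]
```

```bash
python3 -m inch '[{"ax":0,"ay":0,"az":-0.139,"dx":-6.5,"dy":9,"dz":0.3,"gripper":23},{"ax":0,"ay":0,"az":-0.139,"dx":-6.5,"dy":9,"dz":0.3,"gripper":23},{"ax":0,"ay":0,"az":-0.139,"dx":-6.5,"dy":9,"dz":0.3,"gripper":23},{"ax":0,"ay":0,"az":-0.139,"dx":-6.5,"dy":9,"dz":0.3,"gripper":23},{"ax":0,"ay":0,"az":-0.139,"dx":-6.5,"dy":9,"dz":0.3,"gripper":23},{"ax":0,"ay":0,"az":-0.139,"dx":-6.5,"dy":9,"dz":0.3,"gripper":23},{"ax":0,"ay":0,"az":-0.139,"dx":-6.5,"dy":9,"dz":0.3,"gripper":23},{"ax":0,"ay":0,"az":-0.139,"dx":-6.5,"dy":9,"dz":0.3,"gripper":23}]'
cat > kv.py <<'E'
from h import *
from pot import redblobs
import sys
o=robot.get_obs(); v0=o["joint_velocities"]
c=cam("wrist"); save(c,sys.argv[1]); b=redblobs(c,.145)
b=[x for x in b if abs(x[0]-.617)<.08 and abs(x[1]-.066)<.08]
cx=np.mean([x[0] for x in b]); cy=np.mean([x[1] for x in b])
for x in b:
    la=np.degrees(np.arctan2(x[1]-cy,x[0]-cx)); print("knob xy %.4f %.4f lug %.1f bar %.1f angle %.3f"%(x[0],x[1],la,x[2],np.radians((la-x[2])%180)),np.round(x[4],1))
print("centre",cx,cy,"vmax",abs(v0).max())
E
python3 -m inch '[{"ax":0,"ay":0,"az":0,"dx":0,"dy":0,"dz":0,"gripper":23},{"ax":0,"ay":0,"az":0,"dx":0,"dy":0,"dz":0,"gripper":23}]'
python3 kv.py w21.png
```

```text
time: 27.1
position: [0.6305, 0.0215, 0.2242]
tool_rot: [0.587, 0.809, -0.001, -0.001]
ft_force: [-0.1, -0.5, 0.4]
grip_width: 0.0199
time: 27.3
position: [0.6302, 0.0221, 0.2243]
tool_rot: [0.591, 0.807, -0.001, -0.001]
ft_force: [-0.4, 0.1, -0.3]
grip_width: 0.0197
knob xy 0.5831 0.0909 lug 143.4 bar 53.3 angle 1.572 [24.4 11.7]
knob xy 0.6437 0.1002 lug 54.0 bar 27.5 angle 0.462 [24.9 11.5]
knob xy 0.5922 0.0289 lug -125.6 bar 23.1 angle 0.546 [25.5 12.1]
knob xy 0.6531 0.0395 lug -35.8 bar 105.1 angle 0.682 [11.5 24.5]
centre 0.6180429229736328 0.06486243534088135 vmax 0.011539146228990747
```

View pics/w21.png

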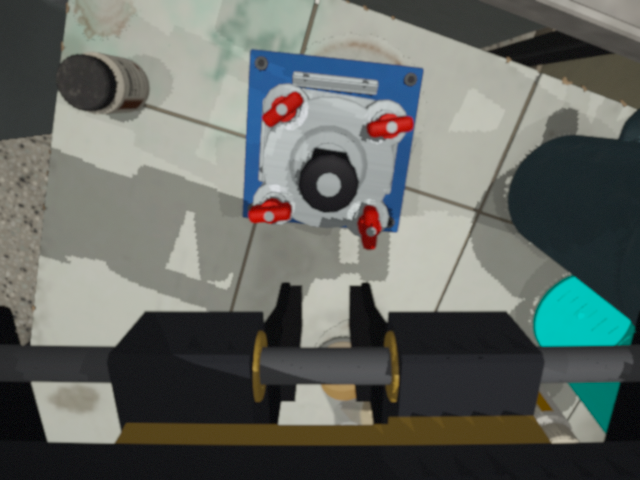

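```bash
python3 kn.py .6531 .0395 15.1 .215 2
```

```text
[0.63   0.0223 0.2245] [-0.14  0.53  1.41 -0.    1.2  -0.45] 27.35 [-0.3 -0.3  0.6] [-0.07  0.05 -0.05] w 0.0197 yaw 17.6 zt [-0.0023  0.    ]
rel mm [ 9.4 27.2  9.4] rot [-0.002 -0.001  0.044] | row x2 d [ 4.9 13.6  4.7] a [-0.0011 -0.0003  0.0219]
```

```bash
python3 -m inch '[{"ax":-0.0011,"ay":0,"az":0.022,"dx":4.9,"dy":13.6,"dz":4.7,"gripper":23},{"ax":-0.0011,"ay":0,"az":0.022,"dx":4.9,"dy":13.6,"dz":4.7,"gripper":23},{"ax":0,"ay":0,"az":0,"dx":0,"dy":0,"dz":0,"gripper":23},{"ax":0,"ay":0,"az":0,"dx":0,"dy":0,"dz":0,"gripper":23}]';  python3 kn.py .6531 .0395 15.1 .122 2
```

```text
time: 27.75
position: [0.6531, 0.0397, 0.2153]
tool_rot: [0.607, 0.795, 0.0, -0.0]
ft_force: [0.6, 0.2, -0.8]
grip_width: 0.0203
[0.6531 0.0397 0.2153] [-0.11  0.58  1.36  0.    1.2  -0.38] 27.75 [ 0.6  0.2 -0.8] [-0.11  0.01 -0.02] w 0.0203 yaw 15.3 zt [-0.      0.0001]
rel mm [-0.2 -0.1 93.3] rot [ 0.    -0.     0.003] | row x2 d [-0.1 -0.  46.7] a [ 0.     -0.0001  0.0014]
```

```bash
python3 -m inch '[{"ax":0,"ay":0,"az":0,"dx":0,"dy":0,"dz":22,"gripper":23},{"ax":0,"ay":0,"az":0,"dx":0,"dy":0,"dz":25,"gripper":23},{"ax":0,"ay":0,"az":0,"dx":0,"dy":0,"dz":16,"gripper":23},{"ax":0,"ay":0,"az":0,"dx":0,"dy":0,"dz":10,"gripper":23},{"ax":0,"ay":0,"az":0,"dx":0,"dy":0,"dz":10,"gripper":23},{"ax":0,"ay":0,"az":0,"dx":0,"dy":0,"dz":9,"gripper":23},{"ax":0,"ay":0,"az":0,"dx":0,"dy":0,"dz":1,"gripper":23},{"ax":0,"ay":0,"az":0,"dx":0,"dy":0,"dz":0,"gripper":23}]';python3 kn.py .6531 .0395 15.1 .122 2
python3 -c "
from h import *
save(cam('wrist'),'w22.png')"
```

```text
time: 28.55
position: [0.6543, 0.0394, 0.1227]
tool_rot: [0.607, 0.795, 0.001, 0.001]
ft_force: [0.2, 0.2, 0.6]
grip_width: 0.0201
[0.6543 0.0394 0.1227] [-0.11  0.68  1.44  0.    1.02 -0.38] 28.55 [0.2 0.2 0.6] [-0.11  0.03  0.05] w 0.0201 yaw 15.2 zt [0.0018 0.0002]
rel mm [ 0.4 -1.2  0.7] rot [0.002 0.    0.002] | row x2 d [ 0.2 -0.6  0.4] a [0.0009 0.0001 0.0011]
```

View pics/w22.png

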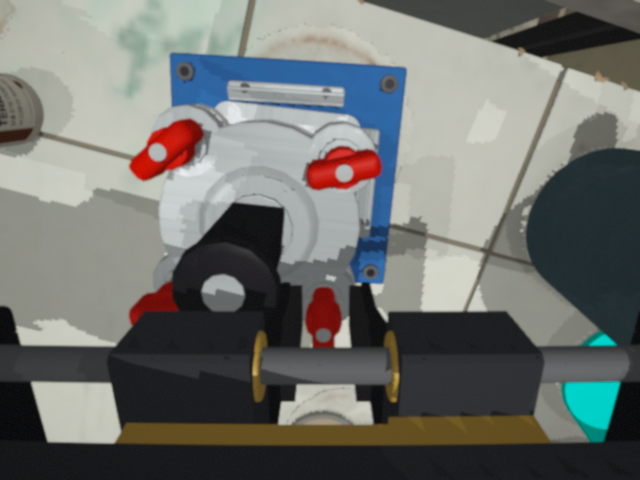

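Bar (323,320) sits between the fingers. Close and turn.

```bash
python3 -m inch '[{"ax":0,"ay":0,"az":0,"dx":0.3,"dy":-0.8,"dz":0.5,"gripper":0},{"ax":0,"ay":0,"az":0,"dx":0,"dy":0,"dz":0,"gripper":0},{"ax":0,"ay":0,"az":0,"dx":0,"dy":0,"dz":0,"gripper":0},{"ax":0,"ay":0,"az":0,"dx":0,"dy":0,"dz":0,"gripper":0}]' 25
python3 -m inch '[{"ax":0,"ay":0,"az":0.12,"dx":0,"dy":0,"dz":0,"gripper":0},{"ax":0,"ay":0,"az":0.12,"dx":0,"dy":0,"dz":0,"gripper":0},{"ax":0,"ay":0,"az":0.12,"dx":0,"dy":0,"dz":0,"gripper":0},{"ax":0,"ay":0,"az":0.12,"dx":0,"dy":0,"dz":0,"gripper":0},{"ax":0,"ay":0,"az":0.12,"dx":0,"dy":0,"dz":0,"gripper":0},{"ax":0,"ay":0,"az":0.12,"dx":0,"dy":0,"dz":0,"gripper":0},{"ax":0,"ay":0,"az":0.12,"dx":0,"dy":0,"dz":0,"gripper":0}]' 25
python3 -m inch '[{"ax":0,"ay":0,"az":0.05,"dx":0,"dy":0,"dz":0,"gripper":0},{"ax":0,"ay":0,"az":0.04,"dx":0,"dy":0,"dz":0,"gripper":0},{"ax":0,"ay":0,"az":0.04,"dx":0,"dy":0,"dz":0,"gripper":0},{"ax":0,"ay":0,"az":0.04,"dx":0,"dy":0,"dz":0,"gripper":0},{"ax":0,"ay":0,"az":0,"dx":0,"dy":0,"dz":0,"gripper":0}]' 25; python3 kn.py .6531 .0395 -35.8 .122 2
```

```text
time: 29.0
position: [0.6535, 0.0395, 0.1226]
tool_rot: [0.607, 0.795, 0.001, 0.001]
ft_force: [-0.5, -0.7, 3.5]
grip_width: 0.0114
time: 29.7
position: [0.654, 0.0394, 0.1227]
tool_rot: [0.879, 0.476, 0.001, 0.001]
ft_force: [0.5, -1.2, 1.6]
grip_width: 0.0113
time: 30.2
position: [0.654, 0.0393, 0.1226]
tool_rot: [0.916, 0.402, 0.001, 0.001]
ft_force: [0.2, -0.3, 1.7]
grip_width: 0.0113
[0.654  0.0393 0.1226] [-0.11  0.68  1.44  0.    1.02  0.63] 30.2 [ 0.2 -0.3  1.7] [-0.12  0.13  0.27] w 0.0113 yaw -42.6 zt [ 0.0032 -0.0003]
rel mm [-0.5 -0.8  0.6] rot [ 0.003 -0.002 -0.118] | row x2 d [-0.2 -0.4  0.3] a [ 0.0014 -0.0009 -0.0592]
```

```bash
python3 -m inch '[{"ax":0,"ay":0,"az":0.04,"dx":0,"dy":0,"dz":0,"gripper":0},{"ax":0,"ay":0,"az":0.04,"dx":0,"dy":0,"dz":0,"gripper":0},{"ax":0,"ay":0,"az":0,"dx":0,"dy":0,"dz":0,"gripper":0}]' 25; python3 kn.py .6531 .0395 -35.8 .122 2
python3 -m inch '[{"ax":0,"ay":0,"az":0,"dx":0,"dy":0,"dz":0,"gripper":23},{"ax":0,"ay":0,"az":0,"dx":0,"dy":0,"dz":0,"gripper":23},{"ax":0,"ay":0,"az":0,"dx":0,"dy":0,"dz":-15,"gripper":23},{"ax":0,"ay":0,"az":0,"dx":0,"dy":0,"dz":-30,"gripper":23},{"ax":0,"ay":0,"az":0,"dx":0,"dy":0,"dz":-40,"gripper":23},{"ax":0,"ay":0,"az":0,"dx":0,"dy":0,"dz":-20,"gripper":23}]'; python3 kn.py .586 .034 -55 .2275 4
```

```text
time: 30.5
position: [0.6542, 0.0394, 0.1226]
tool_rot: [0.931, 0.365, 0.002, 0.001]
ft_force: [0.9, -0.1, 2.6]
grip_width: 0.0114
[0.6542 0.0394 0.1226] [-0.11  0.68  1.44  0.    1.02  0.71] 30.5 [ 0.9 -0.1  2.6] [-0.21 -0.02  0.27] w 0.0114 yaw -47.1 zt [ 0.0036 -0.0002]
rel mm [-0.7 -0.8  0.6] rot [ 0.003 -0.002 -0.198] | row x2 d [-0.3 -0.4  0.3] a [ 0.0014 -0.0011 -0.0989]
time: 31.1
position: [0.6547, 0.0394, 0.2315]
tool_rot: [0.931, 0.365, 0.003, 0.001]
ft_force: [0.3, -0.3, 0.4]
grip_width: 0.0199
[0.6547 0.0394 0.2315] [-0.11  0.56  1.35  0.    1.23  0.71] 31.1 [ 0.3 -0.3  0.4] [-0.08  0.11  0.06] w 0.0199 yaw -47.2 zt [ 0.007  -0.0001]
rel mm [-54.1 -42.7   3.5] rot [ 0.004 -0.005  0.136] | row x4 d [-14.1 -10.    0.9] a [ 0.0011 -0.0014  0.034 ]
```

```bash
python3 kn.py .577 .042 -62 .2275 4
```

```text
[0.6547 0.0394 0.2315] [-0.11  0.56  1.35  0.    1.23  0.71] 31.1 [ 0.3 -0.3  0.4] [-0.08  0.11  0.06] w 0.0199 yaw -47.2 zt [ 0.007  -0.0001]
rel mm [-55.3 -54.7   3.5] rot [ 0.004 -0.006  0.258] | row x4 d [-15.1 -12.3   0.9] a [ 0.001  -0.0014  0.0645]
```

```bash
python3 -m inch '[{"ax":0.001,"ay":-0.0014,"az":0.0645,"dx":-15.1,"dy":-12.3,"dz":0.9,"gripper":23},{"ax":0.001,"ay":-0.0014,"az":0.0645,"dx":-15.1,"dy":-12.3,"dz":0.9,"gripper":23},{"ax":0.001,"ay":-0.0014,"az":0.0645,"dx":-15.1,"dy":-12.3,"dz":0.9,"gripper":23},{"ax":0.001,"ay":-0.0014,"az":0.0645,"dx":-15.1,"dy":-12.3,"dz":0.9,"gripper":23},{"ax":0,"ay":0,"az":0,"dx":0,"dy":0,"dz":0,"gripper":23},{"ax":0,"ay":0,"az":0,"dx":0,"dy":0,"dz":0,"gripper":23},{"ax":0,"ay":0,"az":0,"dx":0,"dy":0,"dz":0,"gripper":23}]'
python3 kv.py w23.png
```

```text
time: 31.8
position: [0.577, 0.0419, 0.2242]
tool_rot: [0.97, 0.242, -0.001, -0.0]
ft_force: [-0.4, -1.2, 0.4]
grip_width: 0.0206
knob xy 0.6446 0.0995 lug 53.4 bar 28.0 angle 0.443 [24.3 12.6]
knob xy 0.6536 0.0394 lug -36.1 bar 54.2 angle 1.566 [25.2 11.4]
knob xy 0.5840 0.0904 lug 143.7 bar 54.3 angle 1.560 [24.8 11.1]
knob xy 0.5930 0.0300 lug -126.6 bar 22.1 angle 0.548 [24.7 12. ]
centre 0.618793212890625 0.06483660745620728 vmax 0.00697901884200096
```

View pics/w23.png

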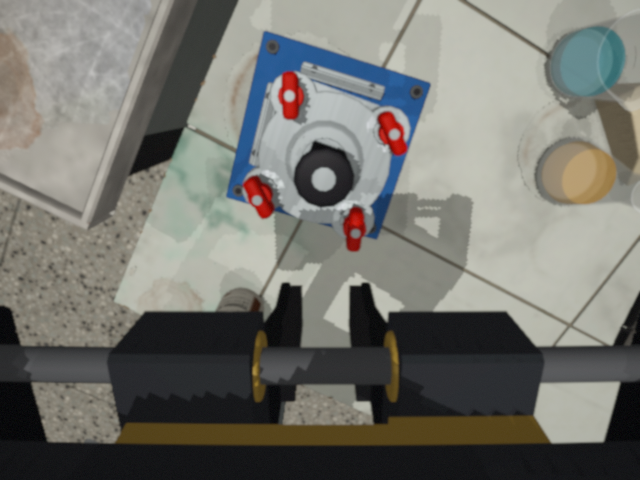

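```bash
python3 kn.py .6443 .0998 -62 .215 3
```

```text
[0.5769 0.0419 0.224 ] [-0.12  0.46  1.55 -0.    1.13  0.96] 31.85 [-0.3 -0.4 -0.5] [-0.1   0.15  0.02] w 0.0197 yaw -62.0 zt [-0.0035  0.0001]
rel mm [ 86.7 -19.4   8.7] rot [-0.002  0.003  0.001] | row x3 d [28.9 -6.5  2.9] a [-0.0006  0.001   0.0002]
```

```bash
python3 -m inch '[{"ax":-0.0006,"ay":0.001,"az":0,"dx":28.9,"dy":-6.5,"dz":0,"gripper":23},{"ax":-0.0006,"ay":0.001,"az":0,"dx":28.9,"dy":-6.5,"dz":0,"gripper":23},{"ax":-0.0006,"ay":0.001,"az":0,"dx":28.9,"dy":-6.5,"dz":8,"gripper":23},{"ax":0,"ay":0,"az":0,"dx":0,"dy":0,"dz":0,"gripper":23},{"ax":0,"ay":0,"az":0,"dx":0,"dy":0,"dz":0,"gripper":23}]';  python3 kn.py .6443 .0998 -62 .122 2
```

```text
time: 32.35
position: [0.6431, 0.1002, 0.2144]
tool_rot: [0.97, 0.243, -0.002, -0.0]
ft_force: [-0.2, -0.5, -0.9]
grip_width: 0.02
[0.6431 0.1002 0.2144] [-0.02  0.57  1.37 -0.    1.2   1.06] 32.35 [-0.2 -0.5 -0.9] [-0.07  0.18 -0.04] w 0.0200 yaw -61.9 zt [-0.0032 -0.0003]
rel mm [ 1.1  1.  92.4] rot [-0.001  0.003  0.001] | row x2 d [ 0.5  0.5 46.2] a [-0.0006  0.0015  0.0006]
```

```bash
python3 -m inch '[{"ax":0,"ay":0.002,"az":0,"dx":0.5,"dy":0.5,"dz":22,"gripper":23},{"ax":0,"ay":0,"az":0,"dx":0.3,"dy":0.3,"dz":25,"gripper":23},{"ax":0,"ay":0,"az":0,"dx":0,"dy":0,"dz":15,"gripper":23},{"ax":0,"ay":0,"az":0,"dx":0,"dy":0,"dz":10,"gripper":23},{"ax":0,"ay":0,"az":0,"dx":0,"dy":0,"dz":10,"gripper":23},{"ax":0,"ay":0,"az":0,"dx":0,"dy":0,"dz":9,"gripper":23},{"ax":0,"ay":0,"az":0,"dx":0,"dy":0,"dz":1,"gripper":23},{"ax":0,"ay":0,"az":0,"dx":0,"dy":0,"dz":0,"gripper":23}]';python3 kn.py .6443 .0998 -62 .122 2
python3 -c "
from h import *
save(cam('wrist'),'w24.png')"
```

```text
time: 33.15
position: [0.6441, 0.0998, 0.1234]
tool_rot: [0.97, 0.242, 0.0, -0.0]
ft_force: [0.0, 0.3, -0.0]
grip_width: 0.0196
[0.6441 0.0998 0.1234] [-0.02  0.68  1.45  0.    1.02  1.06] 33.15 [ 0.   0.3 -0. ] [-0.09  0.13 -0.03] w 0.0196 yaw -62.0 zt [0.0003 0.001 ]
rel mm [0.2 0.1 1.4] rot [-0.001 -0.001  0.   ] | row x2 d [0.1 0.  0.7] a [-0.0004 -0.0003  0.    ]
```

View pics/w24.png

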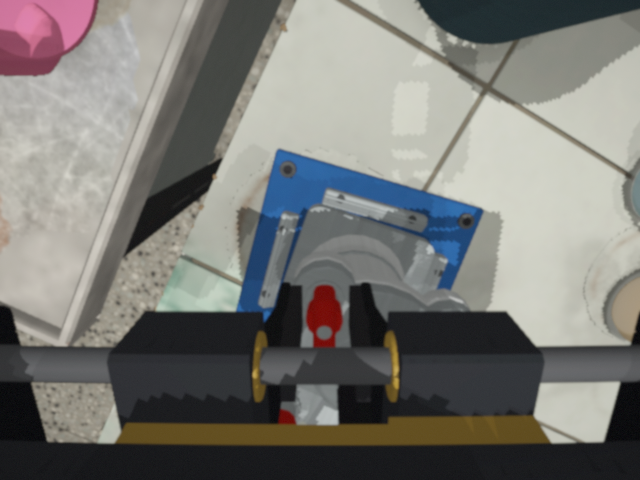

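```bash
python3 -m inch '[{"ax":0,"ay":0,"az":0,"dx":0,"dy":0,"dz":0.5,"gripper":0},{"ax":0,"ay":0,"az":0,"dx":0,"dy":0,"dz":0,"gripper":0},{"ax":0,"ay":0,"az":0,"dx":0,"dy":0,"dz":0,"gripper":0},{"ax":0,"ay":0,"az":0,"dx":0,"dy":0,"dz":0,"gripper":0}]' 25
python3 -m inch '[{"ax":0,"ay":0,"az":0.12,"dx":0,"dy":0,"dz":0,"gripper":0},{"ax":0,"ay":0,"az":0.12,"dx":0,"dy":0,"dz":0,"gripper":0},{"ax":0,"ay":0,"az":0.12,"dx":0,"dy":0,"dz":0,"gripper":0},{"ax":0,"ay":0,"az":0.12,"dx":0,"dy":0,"dz":0,"gripper":0},{"ax":0,"ay":0,"az":0.12,"dx":0,"dy":0,"dz":0,"gripper":0},{"ax":0,"ay":0,"az":0.12,"dx":0,"dy":0,"dz":0,"gripper":0},{"ax":0,"ay":0,"az":0.12,"dx":0,"dy":0,"dz":0,"gripper":0},{"ax":0,"ay":0,"az":0.12,"dx":0,"dy":0,"dz":0,"gripper":0}]' 25
python3 -m inch '[{"ax":0,"ay":0,"az":0.07,"dx":0,"dy":0,"dz":0,"gripper":0},{"ax":0,"ay":0,"az":0.06,"dx":0,"dy":0,"dz":0,"gripper":0},{"ax":0,"ay":0,"az":0.05,"dx":0,"dy":0,"dz":0,"gripper":0},{"ax":0,"ay":0,"az":0.05,"dx":0,"dy":0,"dz":0,"gripper":0},{"ax":0,"ay":0,"az":0.05,"dx":0,"dy":0,"dz":0,"gripper":0},{"ax":0,"ay":0,"az":0,"dx":0,"dy":0,"dz":0,"gripper":0}]' 25; python3 kn.py .6443 .0998 -126.6 .122 2
```

```text
time: 33.6
position: [0.6441, 0.1003, 0.1234]
tool_rot: [0.97, 0.242, 0.001, -0.001]
ft_force: [-0.5, 1.9, 3.2]
grip_width: 0.011
time: 34.4
position: [0.6441, 0.1004, 0.1234]
tool_rot: [0.972, -0.236, 0.0, -0.001]
ft_force: [-0.8, 2.5, 2.2]
grip_width: 0.0111
time: 35.0
position: [0.6443, 0.1004, 0.1234]
tool_rot: [0.93, -0.366, 0.0, -0.001]
ft_force: [0.4, 3.2, 3.2]
grip_width: 0.0109
[0.6443 0.1004 0.1234] [-0.02  0.68  1.45  0.    1.02  2.3 ] 35.0 [0.4 3.2 3.2] [0.52 0.19 0.23] w 0.0109 yaw -133.0 zt [0.0012 0.0017]
rel mm [0.4 0.4 1.4] rot [-0.002  0.    -0.112] | row x2 d [0.2 0.2 0.7] a [-0.001   0.0001 -0.0558]
```

```bash
python3 -m inch '[{"ax":0,"ay":0,"az":0.04,"dx":0,"dy":0,"dz":0,"gripper":0},{"ax":0,"ay":0,"az":0.04,"dx":0,"dy":0,"dz":0,"gripper":0},{"ax":0,"ay":0,"az":0,"dx":0,"dy":0,"dz":0,"gripper":0}]' 25; python3 kn.py .6443 .0998 -126.6 .122 2
python3 -m inch '[{"ax":0,"ay":0,"az":0,"dx":0,"dy":0,"dz":0,"gripper":23},{"ax":0,"ay":0,"az":0,"dx":0,"dy":0,"dz":0,"gripper":23},{"ax":0,"ay":0,"az":0,"dx":0,"dy":0,"dz":-15,"gripper":23},{"ax":0,"ay":0,"az":0,"dx":0,"dy":0,"dz":-30,"gripper":23},{"ax":0,"ay":0,"az":0,"dx":0,"dy":0,"dz":-40,"gripper":23},{"ax":0,"ay":0,"az":0,"dx":0,"dy":0,"dz":-20,"gripper":23}]'; python3 kn.py .575 .047 -68 .2275 9
```

```text
time: 35.3
position: [0.6448, 0.1002, 0.1233]
tool_rot: [0.915, -0.403, 0.001, -0.001]
ft_force: [1.5, 3.5, 2.6]
grip_width: 0.0115
[0.6448 0.1002 0.1233] [-0.02  0.68  1.45  0.    1.01  2.38] 35.3 [1.5 3.5 2.6] [ 0.56 -0.    0.29] w 0.0115 yaw -137.5 zt [0.0021 0.0014]
rel mm [-0.1  0.6  1.3] rot [-0.002 -0.001 -0.191] | row x2 d [-0.   0.3  0.7] a [-0.0012 -0.0003 -0.0954]
time: 35.9
position: [0.6455, 0.0991, 0.2322]
tool_rot: [0.915, -0.404, 0.002, -0.001]
ft_force: [0.2, -0.1, 0.7]
grip_width: 0.0196
[0.6455 0.0991 0.2322] [-0.02  0.55  1.35  0.    1.23  2.38] 35.9 [ 0.2 -0.1  0.7] [0.05 0.13 0.09] w 0.0196 yaw -137.6 zt [0.0053 0.0002]
rel mm [-9.  87.2  4.3] rot [-1.000e-03 -6.000e-03 -1.215e+00] | row x9 d [-6.2  8.3  0.5] a [-0.0002 -0.0006 -0.135 ]
```

```bash
python3 -m inch '[{"ax":0,"ay":-0.0006,"az":-0.135,"dx":-6.2,"dy":8.3,"dz":0.5,"gripper":23},{"ax":0,"ay":-0.0006,"az":-0.135,"dx":-6.2,"dy":8.3,"dz":0.5,"gripper":23},{"ax":0,"ay":-0.0006,"az":-0.135,"dx":-6.2,"dy":8.3,"dz":0.5,"gripper":23},{"ax":0,"ay":-0.0006,"az":-0.135,"dx":-6.2,"dy":8.3,"dz":0.5,"gripper":23},{"ax":0,"ay":-0.0006,"az":-0.135,"dx":-6.2,"dy":8.3,"dz":0.5,"gripper":23},{"ax":0,"ay":-0.0006,"az":-0.135,"dx":-6.2,"dy":8.3,"dz":0.5,"gripper":23},{"ax":0,"ay":-0.0006,"az":-0.135,"dx":-6.2,"dy":8.3,"dz":0.5,"gripper":23},{"ax":0,"ay":-0.0006,"az":-0.135,"dx":-6.2,"dy":8.3,"dz":0.5,"gripper":23}]'
python3 -m inch '[{"ax":0,"ay":-0.0006,"az":-0.135,"dx":-6.2,"dy":8.3,"dz":0.5,"gripper":23},{"ax":0,"ay":0,"az":0,"dx":0,"dy":0,"dz":0,"gripper":23},{"ax":0,"ay":0,"az":0,"dx":0,"dy":0,"dz":0,"gripper":23},{"ax":0,"ay":0,"az":0,"dx":0,"dy":0,"dz":0,"gripper":23}]'
python3 kv.py w25.png; python3 kn.py .5928 .0300 -68 .215 1
```

```text
time: 36.7
position: [0.5768, 0.0563, 0.2247]
tool_rot: [0.992, 0.127, -0.002, -0.001]
ft_force: [-0.2, -0.2, -0.6]
grip_width: 0.0202
time: 37.1
position: [0.5738, 0.0476, 0.2237]
tool_rot: [0.982, 0.19, -0.002, -0.001]
ft_force: [0.5, -1.2, -0.1]
grip_width: 0.0204
knob xy 0.6445 0.0996 lug 53.3 bar 142.4 angle 1.586 [12.4 24.7]
knob xy 0.6537 0.0391 lug -36.4 bar 53.8 angle 1.569 [24.8 12.3]
knob xy 0.5834 0.0911 lug 143.4 bar 54.1 angle 1.558 [24.3 12.9]
knob xy 0.5929 0.0299 lug -126.3 bar 21.8 angle 0.557 [24.5 12.3]
centre 0.6186510772705078 0.06494721221923828 vmax 0.010508363843006546
[0.5737 0.0477 0.2236] [-0.11  0.46  1.55  0.    1.13  1.08] 37.15 [ 0.7  1.5 -1. ] [-0.06  0.14  0.02] w 0.0199 yaw -68.1 zt [-0.0046  0.0021]
rel mm [11.1 23.6  8.4] rot [-0.004  0.003 -0.001] | row x1 d [11.1 23.6  8.4] a [-0.0037  0.0034 -0.0014]
```

View pics/w25.png

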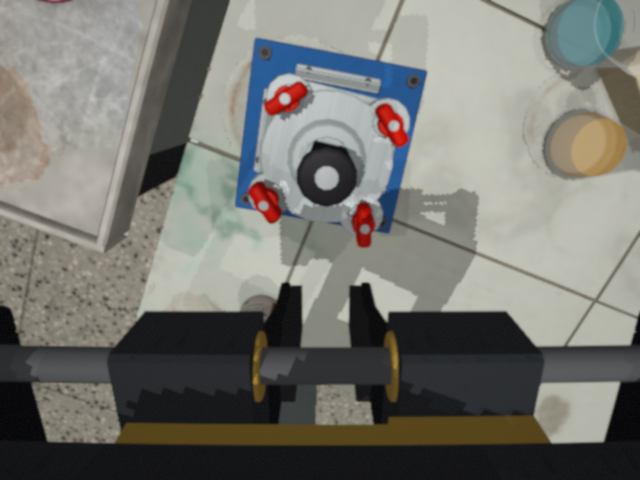

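Three tight; now the last, C.

```bash
python3 -m inch '[{"ax":-0.002,"ay":0.003,"az":0,"dx":5.5,"dy":11.8,"dz":4,"gripper":23},{"ax":-0.002,"ay":0,"az":0,"dx":5.6,"dy":11.8,"dz":4.4,"gripper":23},{"ax":0,"ay":0,"az":0,"dx":0,"dy":0,"dz":0,"gripper":23},{"ax":0,"ay":0,"az":0,"dx":0,"dy":0,"dz":0,"gripper":23}]';  python3 kn.py .5928 .0300 -68.1 .122 2
```

```text
time: 37.55
position: [0.5928, 0.0293, 0.2142]
tool_rot: [0.982, 0.19, -0.001, -0.0]
ft_force: [-1.1, -0.1, 0.4]
grip_width: 0.0199
[0.5928 0.0293 0.2142] [-0.14  0.5   1.52 -0.    1.13  1.05] 37.55 [-1.1 -0.1  0.4] [-0.06  0.13 -0.  ] w 0.0199 yaw -68.1 zt [-0.0018 -0.0002]
rel mm [ 0.4 -0.6 92.2] rot [-0.001  0.002  0.   ] | row x2 d [ 0.2 -0.3 46.1] a [-0.0003  0.0009  0.0002]
```

```bash
python3 -m inch '[{"ax":0,"ay":0.002,"az":0,"dx":0.3,"dy":-0.5,"dz":22,"gripper":23},{"ax":0,"ay":0,"az":0,"dx":0,"dy":0,"dz":25,"gripper":23},{"ax":0,"ay":0,"az":0,"dx":0,"dy":0,"dz":15,"gripper":23},{"ax":0,"ay":0,"az":0,"dx":0,"dy":0,"dz":10,"gripper":23},{"ax":0,"ay":0,"az":0,"dx":0,"dy":0,"dz":10,"gripper":23},{"ax":0,"ay":0,"az":0,"dx":0,"dy":0,"dz":9,"gripper":23},{"ax":0,"ay":0,"az":0,"dx":0,"dy":0,"dz":1,"gripper":23},{"ax":0,"ay":0,"az":0,"dx":0,"dy":0,"dz":0,"gripper":23}]';python3 kn.py .5928 .0300 -68.1 .122 2
python3 -c "
from h import *
save(cam('wrist'),'w26.png')"
```

```text
time: 38.35
position: [0.5929, 0.0304, 0.1229]
tool_rot: [0.982, 0.191, 0.001, -0.0]
ft_force: [0.1, 0.4, 0.1]
grip_width: 0.0199
[0.5929 0.0304 0.1229] [-0.14  0.61  1.6   0.    0.92  1.05] 38.35 [0.1 0.4 0.1] [-0.06  0.12  0.02] w 0.0199 yaw -68.0 zt [0.0013 0.0003]
rel mm [-0.2  0.3  0.9] rot [ 0.    -0.001  0.001] | row x2 d [-0.1  0.1  0.4] a [ 0.0001 -0.0007  0.0007]
```

View pics/w26.png

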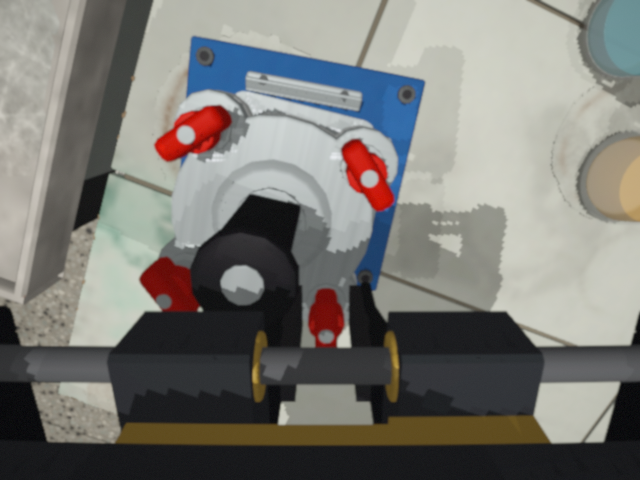

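```bash
python3 -m inch '[{"ax":0,"ay":0,"az":0,"dx":0,"dy":0,"dz":0.5,"gripper":0},{"ax":0,"ay":0,"az":0,"dx":0,"dy":0,"dz":0,"gripper":0},{"ax":0,"ay":0,"az":0,"dx":0,"dy":0,"dz":0,"gripper":0},{"ax":0,"ay":0,"az":0,"dx":0,"dy":0,"dz":0,"gripper":0}]' 25
python3 -m inch '[{"ax":0,"ay":0,"az":0.12,"dx":0,"dy":0,"dz":0,"gripper":0},{"ax":0,"ay":0,"az":0.12,"dx":0,"dy":0,"dz":0,"gripper":0},{"ax":0,"ay":0,"az":0.12,"dx":0,"dy":0,"dz":0,"gripper":0},{"ax":0,"ay":0,"az":0.12,"dx":0,"dy":0,"dz":0,"gripper":0},{"ax":0,"ay":0,"az":0.12,"dx":0,"dy":0,"dz":0,"gripper":0},{"ax":0,"ay":0,"az":0.12,"dx":0,"dy":0,"dz":0,"gripper":0},{"ax":0,"ay":0,"az":0.12,"dx":0,"dy":0,"dz":0,"gripper":0}]' 25
python3 -m inch '[{"ax":0,"ay":0,"az":0.07,"dx":0,"dy":0,"dz":0,"gripper":0},{"ax":0,"ay":0,"az":0.06,"dx":0,"dy":0,"dz":0,"gripper":0},{"ax":0,"ay":0,"az":0.05,"dx":0,"dy":0,"dz":0,"gripper":0},{"ax":0,"ay":0,"az":0.05,"dx":0,"dy":0,"dz":0,"gripper":0},{"ax":0,"ay":0,"az":0.05,"dx":0,"dy":0,"dz":0,"gripper":0},{"ax":0,"ay":0,"az":0.05,"dx":0,"dy":0,"dz":0,"gripper":0},{"ax":0,"ay":0,"az":0.04,"dx":0,"dy":0,"dz":0,"gripper":0},{"ax":0,"ay":0,"az":0,"dx":0,"dy":0,"dz":0,"gripper":0}]' 25; python3 kn.py .5928 .03 -126.3 .122 2
```

```text
time: 38.8
position: [0.5932, 0.0302, 0.1228]
tool_rot: [0.982, 0.191, 0.001, 0.0]
ft_force: [-0.8, 0.1, 1.8]
grip_width: 0.0113
time: 39.5
position: [0.5932, 0.0294, 0.1228]
tool_rot: [0.974, -0.228, 0.001, 0.001]
ft_force: [-0.8, -3.3, 1.9]
grip_width: 0.0113
time: 40.3
position: [0.5931, 0.0295, 0.1228]
tool_rot: [0.916, -0.401, 0.001, 0.0]
ft_force: [-0.9, -3.7, 2.0]
grip_width: 0.0111
[0.5931 0.0295 0.1228] [-0.14  0.61  1.6  -0.    0.92  2.26] 40.3 [-0.9 -3.7  2. ] [-0.58  0.23  0.4 ] w 0.0111 yaw -137.2 zt [ 0.002  -0.0015]
rel mm [-0.6 -0.1  0.8] rot [-0.    -0.003 -0.191] | row x2 d [-0.3 -0.1  0.4] a [-0.0001 -0.0013 -0.0955]
```

```bash
python3 -m inch '[{"ax":0,"ay":0,"az":0,"dx":0,"dy":0,"dz":0,"gripper":23},{"ax":0,"ay":0,"az":0,"dx":0,"dy":0,"dz":0,"gripper":23},{"ax":0,"ay":0,"az":0,"dx":0,"dy":0,"dz":-15,"gripper":23},{"ax":0,"ay":0,"az":0,"dx":0,"dy":0,"dz":-30,"gripper":23},{"ax":0,"ay":0,"az":0,"dx":0,"dy":0,"dz":-40,"gripper":23},{"ax":0,"ay":0,"az":0,"dx":0,"dy":0,"dz":-20,"gripper":23}]'; python3 kn.py .572 .07 -100 .2275 5
```

```text
time: 40.9
position: [0.5939, 0.0307, 0.2301]
tool_rot: [0.916, -0.401, 0.002, -0.001]
ft_force: [0.6, 0.1, -0.2]
grip_width: 0.02
[0.5939 0.0307 0.2301] [-0.14  0.48  1.51  0.    1.15  2.26] 40.9 [ 0.6  0.1 -0.2] [ 0.02  0.12 -0.04] w 0.0200 yaw -137.3 zt [0.0052 0.0008]
rel mm [-43.7 -10.5   2.5] rot [-0.003 -0.004 -0.652] | row x5 d [-8.  -4.4  0.5] a [-0.0007 -0.0009 -0.1303]
```

```bash
python3 -m inch '[{"ax":0,"ay":-0.001,"az":-0.13,"dx":-8,"dy":-4.4,"dz":0.5,"gripper":23},{"ax":0,"ay":-0.001,"az":-0.13,"dx":-8,"dy":-4.4,"dz":0.5,"gripper":23},{"ax":0,"ay":-0.001,"az":-0.13,"dx":-8,"dy":-4.4,"dz":0.5,"gripper":23},{"ax":0,"ay":-0.001,"az":-0.13,"dx":-8,"dy":-4.4,"dz":0.5,"gripper":23},{"ax":0,"ay":-0.001,"az":-0.13,"dx":-8,"dy":-4.4,"dz":0.5,"gripper":23},{"ax":0,"ay":0,"az":0,"dx":0,"dy":0,"dz":0,"gripper":23},{"ax":0,"ay":0,"az":0,"dx":0,"dy":0,"dz":0,"gripper":23}]'
python3 kv.py w27.png; python3 st.py s27.png; python3 -c "
from h import *
save(cam('top'),'t27.png',(160,130,420,340),3)"
```

```text
time: 41.6
position: [0.571, 0.0699, 0.2247]
tool_rot: [0.996, -0.089, -0.002, -0.001]
ft_force: [0.0, -0.8, -0.6]
grip_width: 0.0202
knob xy 0.6537 0.0386 lug -37.4 bar 53.8 angle 1.551 [24.6 11.7]
knob xy 0.6454 0.0997 lug 53.2 bar 141.8 angle 1.595 [13.  24.2]
knob xy 0.5930 0.0303 lug -127.2 bar 142.4 angle 1.577 [10.7 25. ]
knob xy 0.5852 0.0909 lug 142.6 bar 53.0 angle 1.564 [24.1 11. ]
centre 0.6193389434814454 0.06487821292877197 vmax 0.011222603670421613
[0.5713 0.0696 0.2248] [-0.074  0.459  1.555  0.003  1.131  1.674] 41.65 [-0.5  0.3  0.6] 0.02034411182920286
tilt 0.2243267630702513 0.0011950401880756992 [-0.17770112 -0.98408195 -0.0022399 ] grasp [0.5713609  0.06956912 0.24376438]
```

View pics/w27.png

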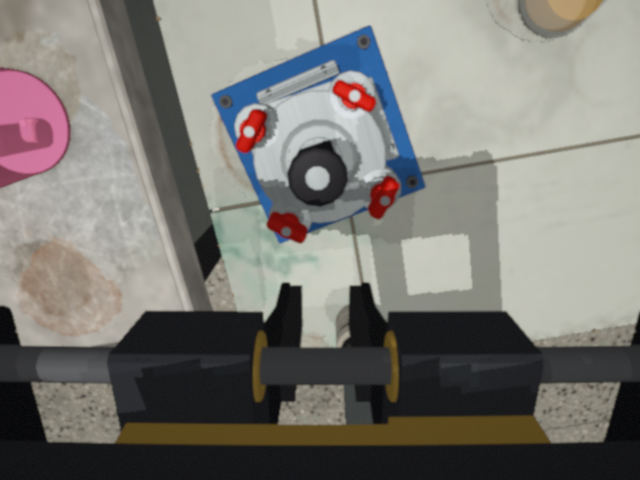

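View pics/s27.png

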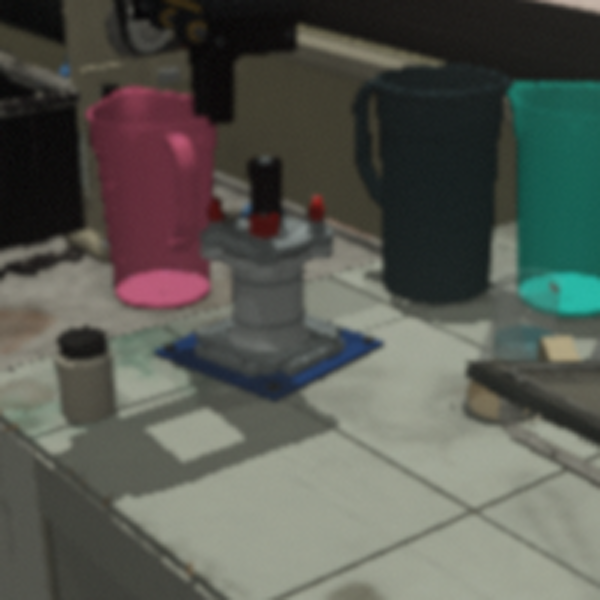

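View pics/t27.png

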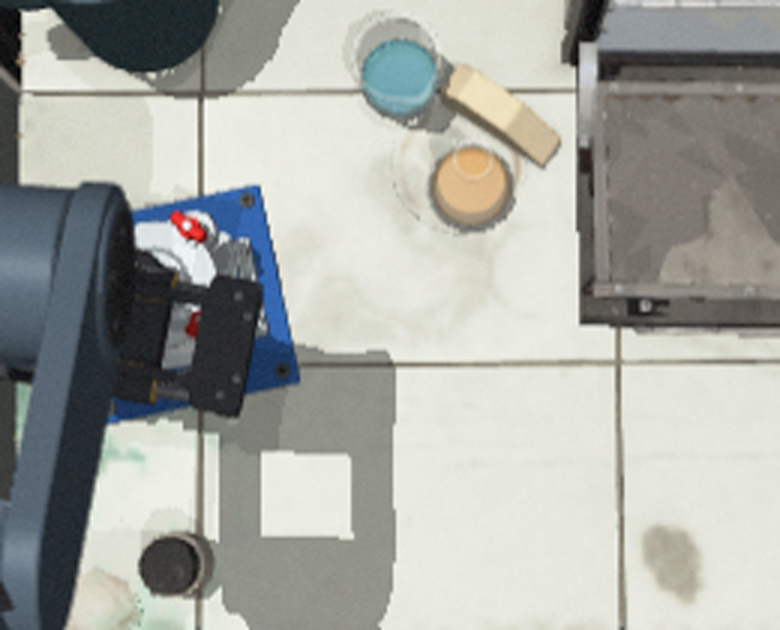

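```bash
python3 - <<'E'
from h import *
from pot import redblobs
c=cam("wrist")
print([(round(b[0],4),round(b[1],4),round(b[3],4)) for b in redblobs(c,.145)])
v,u=np.mgrid[0:480,0:640]; P,z=pts(c,np.c_[u.ravel(),v.ravel()])
k=(z>0)&(np.hypot(P[:,0]-.619,P[:,1]-.065)<.042)&(abs(P[:,2]-.116)<.006); Q=P[k]
A=np.c_[Q[:,:2]-[.619,.065],np.ones(len(Q))]; print(len(Q),np.linalg.lstsq(A,Q[:,2],rcond=None)[0])
print(robot.hand_in())
E
```

```text
[(0.6536, 0.0386, np.float64(0.145)), (0.645, 0.0996, np.float64(0.1448)), (0.5927, 0.0301, np.float64(0.1447)), (0.5855, 0.0907, np.float64(0.1445))]
9724 [ 0.00276793 -0.00174437  0.11662767]
the job is handed in; nothing more can be done
None
```

I stood the pot upright, set its foot gently into the nest and let go. I then turned all four knobs clockwise to their stops in crosswise order: the left-rear lug, its diagonal opposite, then the other pair. I handed it in at about 42 s of the 72 s allowed.

**Last checks:**
- **Knobs:** the wrist camera reads 1.55, 1.56, 1.58 and 1.60 rad against the 1.571 stop. That spread is about what the camera can resolve. Each turn also ended against rising torque, about 0.27 to 0.40 N m.
- **Seating:** the cover is level to about 0.003 rad at 116.6 mm above the bench, where 116 mm is expected, so the foot is down in the nest. Turning the knobs rotated the pot about 0.07 rad clockwise, roughly the full play of the nest.
- **Other items:** the flask, beaker and dye jar look to be where they were, and the gripper is clear of everything.

**What did not go to plan:**
- With the tool pointing down, the fingers closed on the stem's round head instead of its flat sides, so I carried and placed the pot by the head.
- When I opened the gripper after standing the pot up on the bench, the fingertips were briefly blocked, probably by the knob bars, and I backed out without moving anything visibly.
- The top and wrist cameras disagreed by about 2 mm on the nest's position. I trusted the wrist camera, and the foot went in without catching.

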